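Scan and tray the drill core

ROBOT

A 6-joint arm with a two-finger parallel gripper is mounted at the origin on the work surface. World frame = base frame: x ahead of the robot, y to its left, z up, the work surface at z = 0. Lengths are in m, angles in rad, forces in N, time in s.
With the tool pointing down it reaches from about 0.425 to 0.95 m from the base axis. Payload 14.7 kg.
Tool frame: the origin (TCP) lies midway between the tips of the shut fingers; the grasp point (between the pads) lies 19 mm behind it; z points along the fingers, y is the line along which they close (so a half turn about z gives the same grasp; the last joint's range is limited). The gripper opens to 85 mm and grips with 20 to 120 N. Pads are 22 mm wide; open, the fingers measure 114 mm over their backs; the gripper's body (76 mm by 85 mm) begins 54 mm behind the grasp point. The pads swing forward as they close: fully open they stand 13 mm farther back than shut.
Start: joints at [-1.184, 0.48, 1.596, -0, 1.065, -0.047], TCP at [0.273, -0.59, 0.203] pointing down, gripper open.
Joint ranges: [-2.75, 2.75], [-0.82, 2.05], [0.23, 2.67], [-1.56, 4.7], [0.09, 2.69], [-2.92, 2.92]. Speed limits (rad/s): [1.89, 1.89, 2.39, 3.01, 3.01, 3.01].

INTERFACE

Orientations are given as a rotation vector (axis times angle).
In Python, from plant import manip gives the robot as it stands. The module is installed in compiled form; this text tells all that it offers.
- The arm moves only by the tool arm_command, never from a script. Its argument "rows" is a list of rows, each a list of 4 numbers: the shift along the world's x, y, z in units of 50 mm (1.0 is 50 mm), then the turn about the world's z in units of 10 degrees (1.0 is 10 degrees). In form: [[x, y, z, yaw], ...]. A call has 1 to 8 rows; each row shifts and turns the commanded pose from where the row before left it; what a row does not reach is not made up. A row lasts 1/8 s, in which the tool goes at most 62.5 mm and 10.7 degrees, less where a joint would pass 70% of its speed; a pose out of reach is approached as far as the arm can. A call is refused whole if a number of a shift passes 1 or a number of a turn 1, either way. A call with a gripper value outside its range is refused whole. "fingers" is the opening, from 0 (shut) to 1 (fully open), set as the call begins (left out, the last holds). The fingers move at their own pace and stop on an object; "force" is the grip in N (left out, the last holds). Time passes only in rows, so rows that do not move let the fingers close. It gives the time, the measured TCP pose, the force, the opening and the grip force at its end, in the units of the state.
- manip.read_state(): the state, without advancing time (a new reading comes with each control period).
- manip.grab_frame(name): name is "scene" or "side" or "wrist"; returns the picture (420x560x3 uint8, blue, green, red); there is no depth.
- manip.camera_model(name): a dict with "camera_matrix" (3x3 intrinsics, pixels), "extrinsics" (4x4, takes a point from camera to world coordinates). Camera axes: x right, y down, z forward; pixel columns grow to the right and rows downward; lengths in m; the calibration is good to about 2 mm. A picture is of the moment at which its call begins: read the wrist's pose just before it. camera_model takes no time and is no camera call; for the wrist camera it gives the pose at the moment of the call.
- manip.sign_off(): hands the job in; it is judged then, once.
The state is a dict: "time": time; "joint_positions": joint angles; "joint_velocities": joint speeds; "joint_torque": joint torques, N m; "tcp_pos": TCP position; "tool_rot": TCP orientation; "wrist_force": force on the tool from outside, world axes, zero at the start; "moment": the same for the moment, N m; "opening": opening from 0.0 (shut) to 1.0 (fully open); "grip_force": force on a finger pad.
Only numpy, scipy, OpenCV 4.12 (cv2) and the standard library are available. Lean on these libraries where they do the work, as an engineer would, in place of code of your own. Each camera call takes 0.05 s, during which the arm holds its last target. There are 200 camera calls.

TASK

Press the white hatch of the grey locker inward until its catch lets go and it swings open, take out the yellow core scanner, and scan the colour-banded cores lying on the table in down-hole order - red, then yellow, then blue, skipping any that is not there - holding the scanner upright with its lens kept steadily centred 40 to 80 mm straight above each band's tag for five full seconds. Then stand the scanner upright, wholly on the round black rubber pad, and lay every one of these cores flat side down in the middle of the tray channel whose end block has its colour. Never let the scanner fall over, and leave the hammer, the hand lens and the unpainted stub where they are.

Things in the scene. Friction and masses are not known exactly. Their poses are not given: they have to be found in the camera images.
- hatch (a joint): Push-to-release hatch (white plate 230 x 182, 8 thick, no handle) in the locker's top, rad: 0 latched level, negative pressed inward (down), 1.9 fully open, leaning back past upright. Held pressed 8 mm or more at the green spot for a moment, the catch lets go: once the finger is taken away the hatch springs open by itself in about 2 s and stays open. After too short a press it stays latched, up to 4 mm low. It does not latch again
- hatch_press (a point): Green spot, 28 diameter, on the hatch's upper face, 41 from its front edge (nearest the robot), 190 from the hinge, 167 above the table when latched. Moves with the hatch. Here it yields at about 3 to 5 N and meets a firm stop 11 mm down (-0.06 rad)
- hatch_hinge (a point): Middle of the hatch's hinge line, along the locker's far edge, 159 above the table
- locker: Grey steel instrument locker, 240 (x) x 200 (y) mm outside, walls 8, 165 high, floor 12 mm above its base; fixed. Inside, the front 60 mm holds the catch (a steel bar that drops when released; ignore it), the scanner stands behind. Origin at the centre of its underside, x from front to far (hinge) side
- scanner: Handheld core scanner standing upright, lens down, 130 tall, 0.3 kg, at the start shut inside the locker: round yellow foot 68 diameter and 30 high, tapering to 52 diameter at 58, then a black rubber grip 46 (its x) by 30 (its y) from 55 to 130 above its underside. Origin at the centre of its underside, z up along the grip
- scanner_lens (a point): The lens, at the centre of the scanner's underside (same point and axes as the scanner's origin); it looks along the scanner's -z
- pad: Round black rubber pad, 100 diameter, 6 thick, fixed on the table near the robot; origin at the centre of its underside
- tray: Grey plastic core tray section, 170 (x) x 320 (y), fixed; floor 5 thick, all walls 5 thick and 17 high. Three channels side by side along its x, each 155 long and 100 wide inside, with a painted block (20 x 60 x 25 high) beyond the far end of each: red at y +105, yellow at 0, blue at -105. Origin at the centre of its underside
- core_red: Granite drill core piece with a red paint band; 110 long (its x), 50 wide (at 17 above its underside), 42 high: a 50 mm round with a flat 36 wide sawn along its underside, about 0.4 kg. Lies on the flat. Origin at the centre of the flat underside, z up. May be absent
- core_red_tag (a point): The scan tag: top of the red band (30 wide), 30 from the core's middle towards its +x end, 43 above its underside
- channel_red (a point): Centre of the floor of the tray's red channel (axes as the tray's)
- core_yellow: Granite drill core piece with a yellow paint band; 110 long (its x), 50 wide (at 17 above its underside), 42 high: a 50 mm round with a flat 36 wide sawn along its underside, about 0.4 kg. Lies on the flat. Origin at the centre of the flat underside, z up. May be absent
- core_yellow_tag (a point): The scan tag: top of the yellow band (30 wide), 30 from the core's middle towards its +x end, 43 above its underside
- channel_yellow (a point): Centre of the floor of the tray's yellow channel (axes as the tray's)
- core_blue: Granite drill core piece with a blue paint band; 110 long (its x), 50 wide (at 17 above its underside), 42 high: a 50 mm round with a flat 36 wide sawn along its underside, about 0.4 kg. Lies on the flat. Origin at the centre of the flat underside, z up. May be absent
- core_blue_tag (a point): The scan tag: top of the blue band (30 wide), 30 from the core's middle towards its +x end, 43 above its underside
- channel_blue (a point): Centre of the floor of the tray's blue channel (axes as the tray's)
- hammer: steel geologist's hammer with black rubber grip, 290 long, 26 high, lying; origin under its shaft. Leave alone
- loupe: squat brass hand lens, 52 diameter, 36 high, standing; origin at the centre of its underside. Leave alone
- stub: chipped granite core stub without any paint, 100 long, 60 wide, 50 high, lying on a sawn flat; origin at the centre of its underside. Leave alone
Things that resemble listed ones, but are neither listed nor needed, are in the scene too. Leave any orange or pink look-alike of the core_red alone.

How it is judged:
By the outcome, as a careful person would: the job done as asked, in the order asked, and still so for the second after the job is handed in, with the robot touching nothing.
Of core_red, core_yellow, core_blue only 2 to 3 are there at a start; the rules pass over those that are not, and their reading is None.
At some moment in a run one of core_red, core_yellow, core_blue may be knocked a few centimetres aside while the robot is not near it.
It also fails if it takes over 210 s, if anything falls off the work surface, if the arm or the gripper's body presses on something with over 40 N, if the wrist force passes 120 N, or if a joint passes its speed limit or range.

## Working session

There is one attempt and no reset: what is moved stays moved. The work goes in short steps, Python scripts to look and compute and a tool call to move; the robot and the scene stay as the last step left them, time stands still between calls to the robot, and variables do not carry over. Pictures are saved under pics/ and viewed, at most 14 in all, crops included, and the job is handed in when it is done.

Besides the shell and the picture viewer there is one more tool, called after ">>>" by a JSON object that holds its "api" and its "payload", one argument or row to a line. arm_command: Moves the arm, as the interface text tells. Its arguments: {"type":"object","properties":{"rows":{"type":"array"},"fingers":{"type":"number"},"force":{"type":"number"}},"required":["rows"]}

```bash
mkdir -p pics
cat > h.py <<'E'
import numpy as np, cv2
from plant import manip
def grab(n,save=None):
    m=manip.camera_model(n); f=manip.grab_frame(n).copy()
    if save: cv2.imwrite(f'pics/{save}.png',f)
    return f,m
def ray(m,uv,z):
    K=np.array(m['camera_matrix']);T=np.array(m['extrinsics'])
    d=T[:3,:3]@np.linalg.solve(K,[uv[0],uv[1],1.]);o=T[:3,3]
    return o+d*(z-o[2])/d[2]
def proj(m,p):
    K=np.array(m['camera_matrix']);T=np.linalg.inv(np.array(m['extrinsics']))
    c=K@(T[:3,:3]@np.array(p)+T[:3,3]);return c[:2]/c[2]
E
python3 - <<'E'
from h import *
for n in('scene','side'):
    f,m=grab(n,n+'0'); print(n,np.round(m['extrinsics'],3).tolist(),np.round(m['camera_matrix'],0).tolist())
s=manip.read_state(); print(s)
E
```

```text
scene [[0.694, 0.406, -0.595, 1.476], [0.72, -0.365, 0.59, -0.879], [0.022, -0.837, -0.546, 0.982], [0.0, 0.0, 0.0, 1.0]] [[530.0, 0.0, 285.0], [0.0, 530.0, 207.0], [0.0, 0.0, 1.0]]
side [[-0.958, -0.186, 0.218, 0.187], [-0.285, 0.564, -0.775, 1.361], [0.021, -0.805, -0.593, 1.136], [0.0, 0.0, 0.0, 1.0]] [[536.0, 0.0, 274.0], [0.0, 536.0, 215.0], [0.0, 0.0, 1.0]]
{'time': 0.1, 'joint_positions': array([-1.18358023e+00,  4.80760417e-01,  1.59679915e+00, -9.27527135e-06,
        1.06510216e+00, -4.65912756e-02]), 'joint_velocities': array([ 0.00038819, -0.00195783, -0.00251066,  0.00101352, -0.00108899,
       -0.00145446]), 'joint_torque': array([ 1.16849293e-05, -9.52257729e+01, -4.31040573e+01, -1.45187305e-04,
        5.21156748e-03, -4.08210511e-06]), 'tcp_pos': array([ 0.27308621, -0.58941759,  0.2022466 ]), 'tool_rot': array([-3.06695124e+00, -6.75872855e-01,  2.97084975e-04]), 'wrist_force': array([-0.29958946, -0.17246856,  0.79504452]), 'moment': array([-0.0018006 ,  0.00108467, -0.00026785]), 'grip_force': 0.0, 'opening': 0.9993949956411935}
```

View pics/scene0.png

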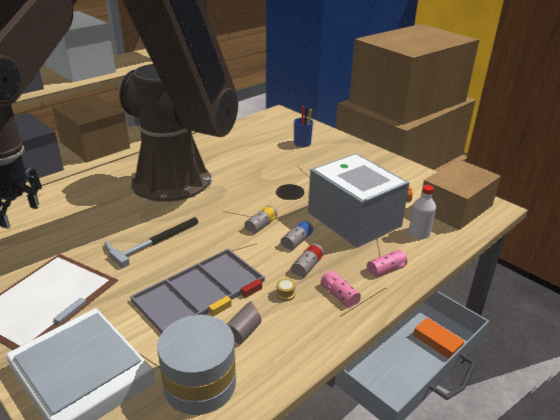

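View pics/side0.png

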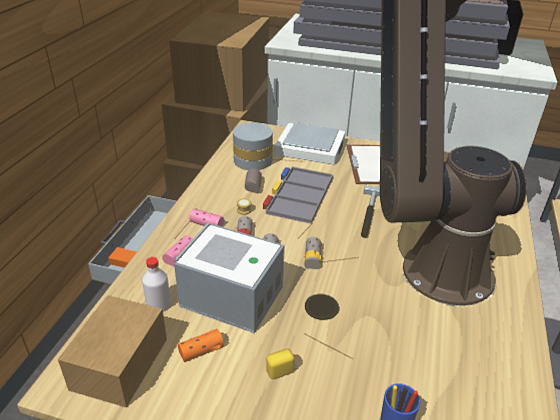

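Scene shows yellow (262,218), blue (297,234) and red (308,260) cores, pad (290,191), green spot (344,166), and tray blocks red (252,288), yellow (220,306). The side view shows the spot (253,260), pad (322,306) and tray (300,193), with pink, orange and yellow look-alikes.

```bash
cat >> h.py <<'E'
def blobs(f,lo,hi,amin=30,box=None):
    h=cv2.cvtColor(f,cv2.COLOR_BGR2HSV)
    k=cv2.inRange(h,np.array(lo),np.array(hi)) if lo[0]<=hi[0] else cv2.inRange(h,np.array(lo),np.array([179]+hi[1:]))|cv2.inRange(h,np.array([0]+lo[1:]),np.array(hi))
    if box: z=np.zeros_like(k);x0,y0,x1,y1=box;z[y0:y1,x0:x1]=k[y0:y1,x0:x1];k=z
    n,l,s,c=cv2.connectedComponentsWithStats(k)
    return [(c[i],int(s[i,4]),l==i) for i in range(1,n) if s[i,4]>=amin]
RED=([174,130,50],[5,255,255]);YEL=([21,150,80],[32,255,255]);BLU=([105,130,50],[125,255,255]);GRN=([45,120,60],[85,255,255])
E
python3 - <<'E'
from h import *
B={'scene':(120,100,440,340),'side':(170,160,420,390)}
for n in('scene','side'):
    f=cv2.imread(f'pics/{n}0.png');m=manip.camera_model(n)
    for nm,c,z in(('G',GRN,.167),('R',RED,.035),('Y',YEL,.035),('B',BLU,.035)):
        for b in blobs(f,*c,15,B[n]): print(n,nm,b[0].round(0),b[1],ray(m,b[0],z)[:2].round(3), 'z25',ray(m,b[0],.025)[:2].round(3))
    for b in blobs(f,[0,0,0],[179,255,45],150,(270,180,310,205) if n=='scene' else (300,290,345,325)): print(n,'pad',b[0],b[1],ray(m,b[0],.006)[:2].round(3))
    for b in blobs(f,[0,0,195],[179,50,255],500,(300,140,420,220) if n=='scene' else (170,215,300,310)):
        q=cv2.approxPolyDP(cv2.convexHull(np.argwhere(b[2])[:,::-1].astype(np.int32)),8,True)[:,0]
        print(n,'hatch',[ray(m,p,.167)[:2].round(3).tolist() for p in q])
    for b in blobs(f,[0,0,0],[179,90,255],2500,(125,245,270,340) if n=='scene' else (262,165,336,225)):
        q=cv2.approxPolyDP(cv2.convexHull(np.argwhere(b[2])[:,::-1].astype(np.int32)),6,True)[:,0]
        print(n,'tray',q.tolist(),[ray(m,p,.017)[:2].round(3).tolist() for p in q])
E
```

```text
scene R [302. 114.] 33 [-0.054  0.734] z25 [-0.07   0.751]
scene R [428. 189.] 85 [0.694 0.599] z25 [0.685 0.615]
scene R [315. 251.] 116 [0.67 0.05] z25 [0.662 0.06 ]
scene R [251. 287.] 192 [ 0.664 -0.192] z25 [ 0.656 -0.185]
scene Y [270. 212.] 92 [0.432 0.088] z25 [0.421 0.098]
scene Y [220. 305.] 205 [ 0.66  -0.292] z25 [ 0.652 -0.286]
scene B [324. 108.] 457 [-0.04  0.86] z25 [-0.056  0.878]
scene B [304. 128.] 100 [0.051 0.639] z25 [0.036 0.655]
scene B [305. 226.] 64 [0.562 0.116] z25 [0.552 0.127]
scene hatch [[0.727, 0.378], [0.706, 0.2], [0.491, 0.228], [0.511, 0.407]]
scene tray [[265, 276], [264, 321], [245, 339], [125, 339], [128, 295], [217, 250], [248, 255]] [[0.639, -0.12], [0.765, -0.237], [0.779, -0.311], [0.584, -0.522], [0.452, -0.437], [0.456, -0.146], [0.536, -0.093]]
side G [253. 260.] 37 [0.539 0.313] z25 [0.59 0.16]
side R [267. 202.] 63 [ 0.64  -0.145] z25 [ 0.644 -0.159]
side R [245. 231.] 42 [0.658 0.039] z25 [0.663 0.027]
side Y [276. 186.] 56 [ 0.637 -0.25 ] z25 [ 0.641 -0.264]
side Y [313. 254.] 85 [0.416 0.086] z25 [0.418 0.074]
side Y [280. 363.] 620 [0.398 0.522] z25 [0.4   0.514]
side Y [395. 388.] 15 [0.113 0.507] z25 [0.112 0.5  ]
side B [284. 172.] 39 [ 0.633 -0.357] z25 [ 0.637 -0.373]
side B [403. 387.] 44 [0.093 0.498] z25 [0.092 0.49 ]
side hatch [[0.489, 0.229], [0.509, 0.409], [0.731, 0.384], [0.709, 0.203]]
side tray [[335, 224], [262, 224], [262, 165], [335, 165]] [[0.383, -0.115], [0.622, -0.037], [0.741, -0.409], [0.461, -0.503]]
```

>>> {"api": "arm_command", "payload": {
  "rows": [
    [0.6, 1, 0.2, 0],
    [0.6, 1, 0.3, 0],
    [0.6, 1, 0.3, 0],
    [0.6, 1, 0.3, 0],
    [0.6, 1, 0.3, 0],
    [0.4, 1, 0.3, 0],
    [0.3, 1, 0.3, 0],
    [0.3, 1, 0.2, 0]
  ],
  "fingers": 0
}}

```text
time: 1.1
tcp_pos: [0.4736, -0.1881, 0.3133]
tool_rot: [3.068, 0.676, 0.001]
wrist_force: [0.2, -0.5, 1.2]
opening: 0.003
grip_force: 0.0
```

>>> {"api": "arm_command", "payload": {
  "rows": [
    [0, 1, 0.6, 0],
    [0, 1, 0.5, 0],
    [0, 1, 0, 0],
    [0, 0, 0, 0],
    [0, 0, 0, 0]
  ]
}}

```text
time: 1.72
tcp_pos: [0.4731, -0.0399, 0.3676]
tool_rot: [3.068, 0.677, -0.001]
wrist_force: [1.2, 0.3, 0.8]
opening: -0.003
grip_force: 0.0
```

Run:
```python
from h import *
f,m=grab('wrist','w1'); print(np.round(m['extrinsics'],3).tolist(),np.round(m['camera_matrix'],0).tolist(),manip.read_state()['tcp_pos'])
```

```text
[[0.421, -0.873, -0.247, 0.536], [-0.907, -0.405, -0.115, -0.009], [0.0, 0.272, -0.962, 0.537], [0.0, 0.0, 0.0, 1.0]] [[321.0, 0.0, 283.0], [0.0, 321.0, 206.0], [0.0, 0.0, 1.0]] [ 0.4731417  -0.04037471  0.3675426 ]
```

View pics/w1.png

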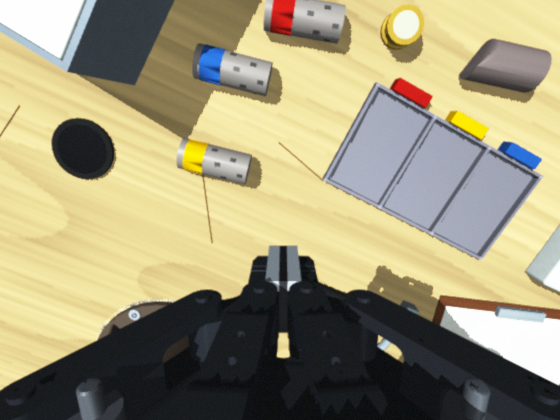

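The wrist view shows bands red (288,17), blue (208,65) and yellow (194,157), pad (83,148), and the tray with corners (378,84), (540,176), (480,257), (325,180).

```bash
cat >> h.py <<'E'
def core(f,m,col,box=None,pz=.021,r=75,amin=40):
    """band blob -> (tag xy, centre xy, axis deg)"""
    b=max(blobs(f,*col,amin,box),key=lambda b:b[1])
    hs=cv2.cvtColor(f,cv2.COLOR_BGR2HSV); k=((hs[...,1]<75)&(hs[...,2]>60)).astype(np.uint8)
    k|=b[2].astype(np.uint8)
    k=cv2.morphologyEx(k,cv2.MORPH_CLOSE,np.ones((5,5),np.uint8)); k=cv2.morphologyEx(k,cv2.MORPH_OPEN,np.ones((5,5),np.uint8))
    n,l,s,c=cv2.connectedComponentsWithStats(k)
    i=np.bincount(l[b[2]]).argmax()
    pts=np.argwhere(l==i)[:,::-1]; W=np.array([ray(m,p,pz)[:2] for p in pts[::3]])*1000
    rc=cv2.minAreaRect(W.astype(np.float32)); Q=cv2.boxPoints(rc)
    (e1,e2)=(Q[1]-Q[0],Q[2]-Q[1]); ax=e1 if np.linalg.norm(e1)>np.linalg.norm(e2) else e2; ax=ax/np.linalg.norm(ax)
    band=np.array(ray(m,b[0],.036)[:2])*1000; cc=np.array(rc[0])
    if (band-cc)@ax<0: ax=-ax
    return dict(c=cc.round(1),size=np.round(sorted(rc[1]),0),ang=round(float(np.degrees(np.arctan2(ax[1],ax[0]))),1),band=band.round(1),tag=(cc+30*ax).round(1))
E
python3 - <<'E'
from h import *
f=cv2.imread('pics/w1.png');m=manip.camera_model('wrist')
for n,c,bx in(('R',RED,(240,0,370,60)),('B',BLU,(180,30,280,110)),('Y',YEL,(160,130,230,200))): print(n,core(f,m,c,bx))
b=max(blobs(f,[0,0,0],[179,255,50],800,(40,105,130,190)),key=lambda b:b[1]);
print('pad',(ray(m,b[0],.006)*1000).round(1), b[1])
q=[(378,84),(540,176),(480,257),(325,180)]
P=np.array([ray(m,p,.017)[:2] for p in q]);print('tray',P.round(3).tolist(),P.mean(0),[np.linalg.norm(P[i]-P[i-1]).round(3) for i in range(4)])
for n,c in(('R',RED),('Y',YEL),('B',BLU)):
    for b in blobs(f,*c,60,(385,70,545,175)): print(n,(ray(m,b[0],.023)*1000).round(0))
E
```

```text
R {'c': array([672. ,  19.9]), 'size': array([ 53., 116.]), 'ang': 105.8, 'band': array([655.6,  46.8]), 'tag': array([663.8,  48.8])}
B {'c': array([563.5,  88. ]), 'size': array([ 53., 117.]), 'ang': 102.9, 'band': array([556.6, 115.3]), 'tag': array([556.8, 117.3])}
Y {'c': array([424.2,  62.7]), 'size': array([ 52., 118.]), 'ang': 99.9, 'band': array([422.5,  90. ]), 'tag': array([419. ,  92.3])}
pad [351.2 265.3   6. ] 2779
tray [[0.638, -0.122], [0.626, -0.433], [0.463, -0.427], [0.472, -0.116]] [ 0.54989274 -0.27458037] [np.float64(0.166), np.float64(0.312), np.float64(0.163), np.float64(0.311)]
R [ 648. -172.   23.]
Y [ 644. -275.   23.]
B [ 640. -378.   23.]
```

>>> {"api": "arm_command", "payload": {
  "rows": [
    [0.3, 1, -0.3, 0],
    [0.2, 1, -0.4, 0],
    [0.2, 1, -0.4, 0],
    [0.2, 1, -0.4, 0],
    [0.2, 1, -0.4, 0],
    [0.1, 1, -0.4, 0],
    [0.1, 1, -0.4, 0],
    [0, 0.3, -0.2, 0]
  ]
}}

```text
time: 2.78
tcp_pos: [0.5385, 0.3262, 0.2208]
tool_rot: [3.068, 0.676, -0.003]
wrist_force: [0.2, -0.7, -0.8]
opening: 0.002
grip_force: 0.0
```

>>> {"api": "arm_command", "payload": {
  "rows": [
    [0, -0.25, -0.4, 0],
    [0, 0, -0.5, 0],
    [0, 0, 0, 0],
    [0, 0, -0.1, 0],
    [0, 0, -0.1, 0],
    [0, 0, -0.1, 0],
    [0, 0, -0.1, 0],
    [0, 0, 0, 0]
  ]
}}

```text
time: 3.78
tcp_pos: [0.538, 0.3127, 0.1574]
tool_rot: [3.068, 0.676, -0.001]
wrist_force: [-0.1, -1.0, 0.8]
opening: -0.0
grip_force: 0.0
```

>>> {"api": "arm_command", "payload": {
  "rows": [
    [0, 0, -0.02, 0],
    [0, 0, 0, 0],
    [0, 0, 0, 0],
    [0, 0, 0, 0]
  ]
}}

```text
time: 4.28
tcp_pos: [0.5383, 0.3128, 0.1569]
tool_rot: [-3.068, -0.676, -0.0]
wrist_force: [0.9, -0.2, 0.6]
opening: 0.002
grip_force: 0.0
```

Run:
```python
from h import *
print(manip.read_state())
f,m=grab('scene'); cv2.imwrite('pics/s2.png',cv2.resize(f[100:250,250:450],(800,600)))
```

```text
{'time': 4.275, 'joint_positions': array([4.77678453e-01, 4.89218687e-01, 1.70858992e+00, 7.43482353e-06,
       9.43588289e-01, 1.61464592e+00]), 'joint_velocities': array([-1.03689861e-03, -1.08547768e-04, -6.14685110e-05, -1.29112416e-03,
       -3.92431453e-04, -1.04244277e-04]), 'joint_torque': array([ 8.66777933e-03, -9.22092175e+01, -3.93399024e+01,  6.17545611e-04,
        4.12852032e-04, -7.30744591e-05]), 'tcp_pos': array([0.53828742, 0.31277367, 0.15690105]), 'tool_rot': array([-3.06791959e+00, -6.76106560e-01, -2.94650546e-04]), 'wrist_force': array([ 0.9243449 , -0.20544751,  0.57096634]), 'moment': array([0.01153578, 0.03698165, 0.00518692]), 'grip_force': 0.0, 'opening': 0.0021536677635063547}
```

View pics/s2.png

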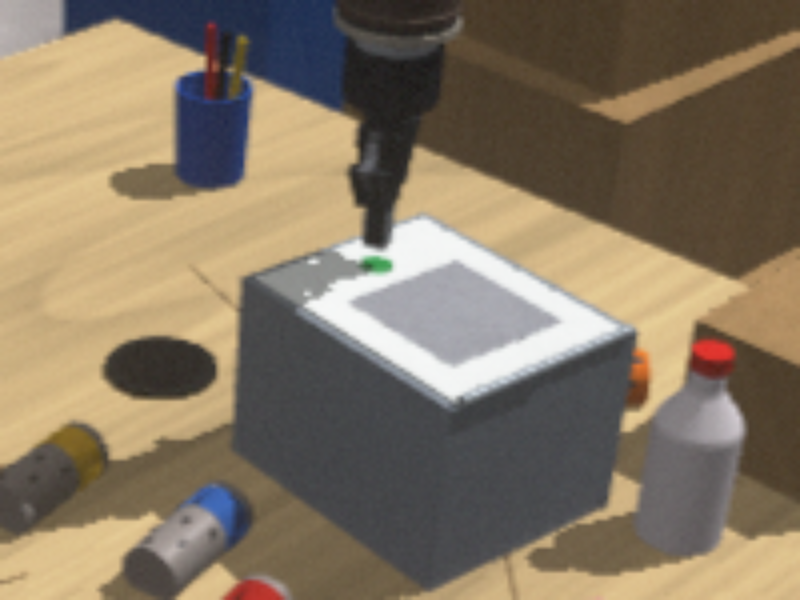

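The crop shows the fingertip (375,245) just above and behind the green spot (378,264), apparently not touching yet.

Run:
```python
from h import *
m=manip.camera_model('scene')
for z in(.157,.167,.18):
    u=proj(m,[.5383,.3128,z]);print(z,u,(u-[250,100])*4)
f=cv2.imread('pics/scene0.png');g=blobs(f,[40,60,60],[88,255,255],10,(320,150,370,185))
print([(b[0],b[1]) for b in g],[ray(m,b[0],.167) for b in g])
m2=manip.camera_model('side');print(proj(m2,[.5383,.3128,.157]))
# two-view triangulation of the spot
def ro(m,uv):
    T=np.array(m['extrinsics']);d=T[:3,:3]@np.linalg.solve(np.array(m['camera_matrix']),[*uv,1.]);return T[:3,3],d/np.linalg.norm(d)
o1,d1=ro(m,g[0][0]);s=blobs(cv2.imread('pics/side0.png'),*GRN,15,(230,240,270,280))[0][0];o2,d2=ro(m2,s)
A=np.stack([d1,-d2],1);t=np.linalg.lstsq(A,o2-o1,rcond=None)[0];print(o1+d1*t[0],o2+d2*t[1])
```

```text
0.157 [343.43431253 168.56207588] [373.73725013 274.24830353]
0.167 [343.69089655 165.83837217] [374.76358618 263.35348867]
0.18 [344.02692169 162.27138094] [376.10768675 249.08552375]
[(array([343.57692308, 165.61538462]), 26)] [array([0.53707009, 0.31366627, 0.167     ])]
[252.98534312 262.82458937]
[0.53770536 0.31285931 0.16755166] [0.53864632 0.31341949 0.16728751]
```

>>> {"api": "arm_command", "payload": {
  "rows": [
    [0, 0, -0.1, 0],
    [0, 0, 0, 0],
    [0, 0, -0.1, 0],
    [0, 0, 0, 0]
  ]
}}

```text
time: 4.82
tcp_pos: [0.5379, 0.3126, 0.1463]
tool_rot: [3.068, 0.676, -0.001]
wrist_force: [-0.3, 1.1, 0.1]
opening: -0.0
grip_force: 0.0
```

>>> {"api": "arm_command", "payload": {
  "rows": [
    [0, 0, -0.06, 0],
    [0, 0, 0, 0]
  ]
}}

```text
time: 5.08
tcp_pos: [0.5381, 0.3127, 0.1436]
tool_rot: [3.068, 0.676, -0.0]
wrist_force: [-0.2, 0.7, 0.8]
opening: 0.001
grip_force: 0.0
```

>>> {"api": "arm_command", "payload": {
  "rows": [
    [0, 0, -0.06, 0],
    [0, 0, 0, 0]
  ]
}}

```text
time: 5.32
tcp_pos: [0.5381, 0.3127, 0.1405]
tool_rot: [3.068, 0.676, -0.001]
wrist_force: [-0.4, 0.1, -0.3]
opening: 0.004
grip_force: 0.0
```

Run:
```python
from h import *
f,m=grab('scene');g,_=grab('side')
a=cv2.resize(f[125:200,300:400],(400,300),interpolation=cv2.INTER_CUBIC);b=cv2.resize(g[200:275,205:305],(400,300),interpolation=cv2.INTER_CUBIC)
cv2.imwrite('pics/s3.png',np.hstack([a,b]))
```

```text
(no output)
```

View pics/s3.png

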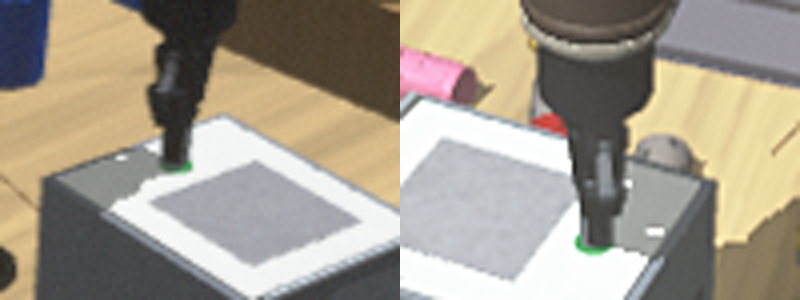

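Both views show the tip now right at the spot (left 176,165; right 595,245). The real fingertip is about 25 mm higher than the reported TCP, so I keep descending by feel.

>>> {"api": "arm_command", "payload": {
  "rows": [
    [0, 0, -0.06, 0],
    [0, 0, 0, 0]
  ]
}}

```text
time: 5.68
tcp_pos: [0.5384, 0.3128, 0.1378]
tool_rot: [-3.068, -0.676, -0.001]
wrist_force: [0.9, -0.4, 1.9]
opening: 0.0
grip_force: 0.8
```

>>> {"api": "arm_command", "payload": {
  "rows": [
    [0, 0, -0.06, 0],
    [0, 0, 0, 0]
  ]
}}

```text
time: 5.92
tcp_pos: [0.5383, 0.3128, 0.1347]
tool_rot: [-3.068, -0.676, -0.0]
wrist_force: [-0.1, 0.6, 5.0]
opening: -0.002
grip_force: 2.2
```

>>> {"api": "arm_command", "payload": {
  "rows": [
    [0, 0, -0.06, 0],
    [0, 0, 0, 0]
  ]
}}

```text
time: 6.18
tcp_pos: [0.5383, 0.3128, 0.1318]
tool_rot: [-3.068, -0.676, -0.0]
wrist_force: [0.2, 0.0, 4.2]
opening: -0.003
grip_force: 2.2
```

>>> {"api": "arm_command", "payload": {
  "rows": [
    [0, 0, -0.05, 0],
    [0, 0, -0.02, 0],
    [0, 0, 0, 0]
  ]
}}

```text
time: 6.55
tcp_pos: [0.5382, 0.3128, 0.1283]
tool_rot: [-3.068, -0.676, -0.0]
wrist_force: [-0.2, 1.2, 3.9]
opening: -0.004
grip_force: 2.3
```

>>> {"api": "arm_command", "payload": {
  "rows": [
    [0, 0, -0.02, 0],
    [0, 0, -0.01, 0],
    [0, 0, 0, 0]
  ]
}}

```text
time: 6.92
tcp_pos: [0.5383, 0.3128, 0.1271]
tool_rot: [-3.068, -0.676, -0.001]
wrist_force: [-1.0, 1.1, 7.7]
opening: -0.001
grip_force: 4.1
```

>>> {"api": "arm_command", "payload": {
  "rows": [
    [-0.3, -0.3, 0.8, 0],
    [-0.8, -0.8, 0.5, 0],
    [-0.5, -1, 0.4, 0],
    [-0.3, -1, 0.4, 0],
    [0, -1, 0.4, 0],
    [0, 0, 1, 0],
    [0, 0, 1, 0],
    [0, 0, 1, 0]
  ],
  "fingers": 1
}}

```text
time: 7.92
tcp_pos: [0.4427, 0.1072, 0.4032]
tool_rot: [3.068, 0.675, -0.001]
wrist_force: [1.3, 0.2, 0.4]
opening: 0.999
grip_force: 0.0
```

>>> {"api": "arm_command", "payload": {
  "rows": [
    [0, 0, 1, -0.5],
    [0, 0, 1, -0.5],
    [0, 0.5, 0, 0],
    [0, 0.5, 0, 0],
    [0, 0.5, 0, 0],
    [0, 0, 0, 0],
    [0, 0, 0, 0],
    [0, 0, 0, 0]
  ]
}}

```text
time: 8.93
tcp_pos: [0.4432, 0.182, 0.5018]
tool_rot: [3.115, 0.405, -0.0]
wrist_force: [0.2, -0.2, 0.0]
opening: 1.0
grip_force: 0.0
```

Run:
```python
from h import *
print(manip.read_state()['tcp_pos'])
f,m=grab('wrist','w4');g,_=grab('scene','s4')
cv2.imwrite('pics/c4.png',cv2.resize(np.hstack([f,g]),(800,300)))
print(np.round(m['extrinsics'],3).tolist())
```

```text
[0.44322733 0.18203285 0.50178316]
[[0.255, -0.93, -0.263, 0.51], [-0.967, -0.246, -0.07, 0.201], [0.0, 0.272, -0.962, 0.672], [0.0, 0.0, 0.0, 1.0]]
```

View pics/c4.png

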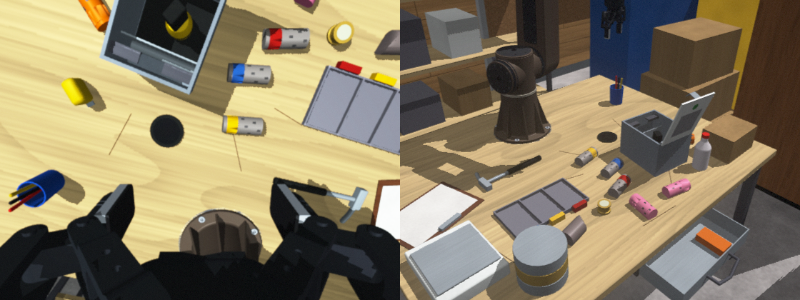

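Hatch is open (scene, right half). In the wrist half the scanner stands in the locker at about (180,25), original (250,30), with the grip rotated. I move closer above.

>>> {"api": "arm_command", "payload": {
  "rows": [
    [0.5, 0.5, -0.2, 0],
    [0.5, 0.5, -0.2, 0],
    [0.5, 0.5, -0.2, 0],
    [0.6, 0.5, -0.2, 0],
    [0, 0, 0, 0],
    [0, 0, 0, 0],
    [0, 0, 0, 0]
  ]
}}

```text
time: 9.9
tcp_pos: [0.5479, 0.2821, 0.4626]
tool_rot: [-3.115, -0.405, -0.001]
wrist_force: [0.1, 0.7, -0.9]
opening: 1.0
grip_force: 0.0
```

Run:
```python
from h import *
f,m=grab('wrist','w5');print(manip.read_state()['tcp_pos'])
print(np.round(m['extrinsics'],3).tolist())
b=max(blobs(f,*YEL,100,(150,0,450,250)),key=lambda b:b[1]);print(b[0],b[1],ray(m,b[0],.05))
```

```text
[0.54795073 0.2821709  0.46263502]
[[0.256, -0.931, -0.262, 0.615], [-0.967, -0.246, -0.069, 0.301], [-0.0, 0.271, -0.963, 0.632], [0.0, 0.0, 0.0, 1.0]]
[287.23486239 108.40733945] 545 [0.62822116 0.29712711 0.05      ]
```

View pics/w5.png

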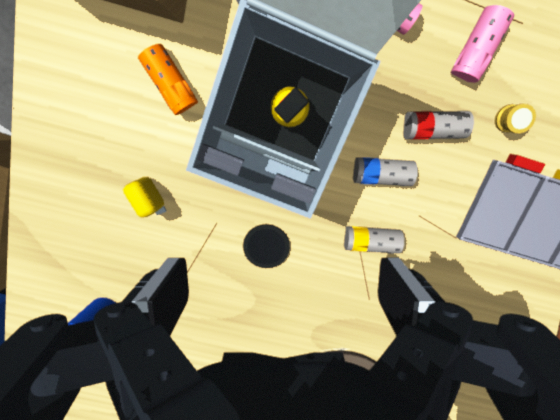

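The scanner sits at (290,105) inside the locker; the grip top is dark against the yellow foot. I enlarge it.

Run:
```python
from h import *
f=cv2.imread('pics/w5.png')
c=cv2.resize(f[75:140,250:337],(800,600),interpolation=cv2.INTER_CUBIC)
c=(255*(c/255.)**.55).astype(np.uint8);cv2.imwrite('pics/c5.png',c)
```

```text
(no output)
```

View pics/c5.png

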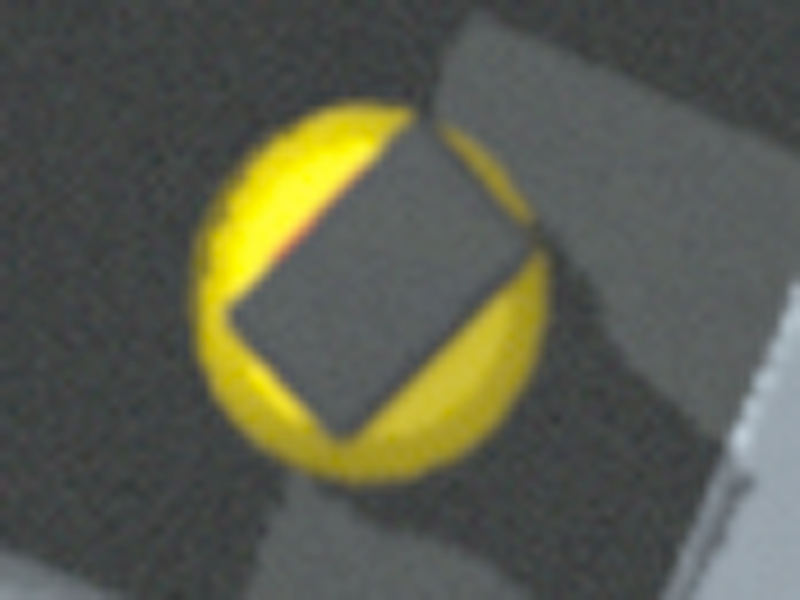

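The grip top's corners are at crop (420,115), (535,235), (340,440), (230,312); the foot circle is centred near (370,292).

Run:
```python
from h import *
m=manip.camera_model('wrist')
q=np.array([(420,115),(535,235),(340,440),(230,312)])/[800/87,600/65]+[250,75]
P=np.array([ray(m,p,.142)[:2] for p in q])*1000;print(P.round(1).tolist(),P.mean(0))
for i in range(4):
    d=P[(i+1)%4]-P[i];print(np.linalg.norm(d).round(1),np.degrees(np.arctan2(d[1],d[0])).round(1))
c=np.array([370,292])/[800/87,600/65]+[250,75];print('foot',ray(m,c,.042)*1000)
# locker rim corners seen at z=.165
print([ (ray(m,p,.165)*1000).round(0)[:2].tolist() for p in((190,170),(311,215),(378,62))])
```

```text
[[657.1, 293.6], [644.6, 271.3], [606.5, 293.0], [621.0, 315.0]] [632.30635642 293.23818649]
25.6 -119.3
43.8 150.3
26.4 56.6
41.9 -30.7
foot [632.70905035 292.82737937  42.        ]
[[506.0, 414.0], [485.0, 223.0], [714.0, 196.0]]
```

>>> {"api": "arm_command", "payload": {
  "rows": [
    [0.4, 0.05, -0.4, -0.9],
    [0.4, 0.05, -0.8, -0.9],
    [0.4, 0.05, -0.8, -0.9],
    [0.4, 0.05, -0.8, -0.9],
    [0.09, 0.02, -0.8, -0.9],
    [0, 0, -0.8, 0],
    [0, 0, -0.8, 0],
    [0, 0, 0, 0]
  ],
  "fingers": 0.8
}}

```text
time: 10.95
tcp_pos: [0.6309, 0.2927, 0.1996]
tool_rot: [3.031, -0.817, -0.006]
wrist_force: [0.8, -0.4, 1.8]
opening: 0.803
grip_force: 0.0
```

Run:
```python
from h import *
s=manip.read_state();print(s['tcp_pos'],s['tool_rot'],s['joint_positions'],s['opening'])
f,m=grab('wrist','w6');g,_=grab('scene');k,_=grab('side')
cv2.imwrite('pics/c6.png',np.hstack([cv2.resize(f,(400,300)),cv2.resize(g[60:230,290:450],(282,300)),cv2.resize(k[150:310,150:310],(118,118)).repeat(1,0) if 0 else np.zeros((300,1,3),np.uint8)]))
```

```text
[0.63093939 0.29270472 0.19963253] [ 3.03063561 -0.81668922 -0.00586788] [3.90778764e-01 5.50544877e-01 1.47967247e+00 2.30104338e-05
 1.11607057e+00 2.48801517e+00] 0.8027590814394353
```

View pics/c6.png

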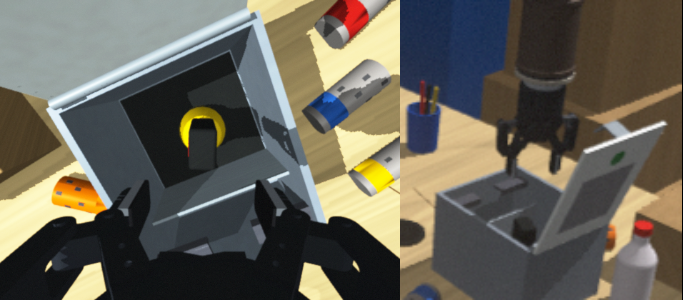

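The fingers straddle the grip, which is aligned with their mid-line (wrist 203,140). The scene view confirms clear height.

>>> {"api": "arm_command", "payload": {
  "rows": [
    [0.03, 0, -0.5, 0],
    [0, 0, -0.5, 0],
    [0, 0, -0.5, 0],
    [0, 0, -0.4, 0],
    [0, 0, -0.3, 0],
    [0, 0, -0.2, 0],
    [0, 0, 0, 0],
    [0, 0, 0, 0]
  ]
}}

```text
time: 12.1
tcp_pos: [0.6347, 0.2939, 0.0824]
tool_rot: [-3.033, 0.817, -0.001]
wrist_force: [0.4, -0.1, -0.4]
opening: 0.799
grip_force: 0.0
```

Run:
```python
from h import *
g,_=grab('scene');f,_=grab('wrist')
cv2.imwrite('pics/c7.png',np.hstack([cv2.resize(f,(400,300)),cv2.resize(g[100:250,300:450],(400,300))[:, :400]]))
```

```text
(no output)
```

View pics/c7.png

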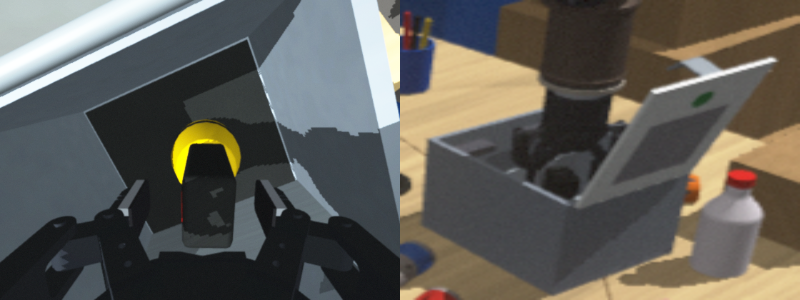

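The grip sits slightly right of the finger mid-line (208 vs 197); I shift about 3.5 mm that way, descend a little and grip.

>>> {"api": "arm_command", "payload": {
  "rows": [
    [-0.04, -0.06, -0.16, 0],
    [0, 0, 0, 0],
    [0, 0, 0, 0]
  ]
}}

```text
time: 12.58
tcp_pos: [0.6321, 0.2907, 0.0737]
tool_rot: [3.033, -0.817, -0.0]
wrist_force: [-0.0, 0.8, -0.2]
opening: 0.797
grip_force: 0.0
```

>>> {"api": "arm_command", "payload": {
  "rows": [
    [0, 0, 0, 0],
    [0, 0, 0, 0],
    [0, 0, 0, 0],
    [0, 0, 0, 0],
    [0, 0, 0, 0],
    [0, 0, 0, 0]
  ],
  "fingers": 0,
  "force": 50
}}

```text
time: 13.32
tcp_pos: [0.6324, 0.2908, 0.074]
tool_rot: [-3.033, 0.817, -0.001]
wrist_force: [0.5, 1.0, 4.8]
opening: 0.351
grip_force: 49.6
```

>>> {"api": "arm_command", "payload": {
  "rows": [
    [0, 0, 0.1, 0],
    [0, 0, 0.2, 0],
    [0, 0, 0.2, 0],
    [0, 0, 0, 0],
    [0, 0, 0, 0]
  ]
}}

```text
time: 13.95
tcp_pos: [0.6322, 0.2907, 0.0988]
tool_rot: [-3.033, 0.817, -0.0]
wrist_force: [1.4, 0.0, -3.0]
opening: 0.343
grip_force: 49.5
```

>>> {"api": "arm_command", "payload": {
  "rows": [
    [0, 0, 0.5, 0],
    [0, 0, 0.7, 0],
    [0, 0, 0.8, 0],
    [0, 0, 0.8, 0],
    [0, 0, 0.8, 0],
    [0, -0.3, 0.6, 0.5],
    [-0.2, -0.6, 0.4, 0.5],
    [-0.3, -0.7, 0.4, 0.5]
  ]
}}

```text
time: 14.95
tcp_pos: [0.6068, 0.2101, 0.3489]
tool_rot: [3.115, -0.409, -0.001]
wrist_force: [0.2, -0.7, -2.1]
opening: 0.347
grip_force: 50.0
```

>>> {"api": "arm_command", "payload": {
  "rows": [
    [-0.4, -0.7, 0.3, 0.5],
    [-0.4, -0.7, 0.2, 0.5],
    [-0.4, -0.6, 0, 0.5],
    [-0.4, -0.3, 0, 0],
    [-0.3, 0, 0, 0],
    [0, 0, 0, 0],
    [0, 0, 0, 0]
  ]
}}

```text
time: 15.82
tcp_pos: [0.5127, 0.0963, 0.3737]
tool_rot: [-3.141, 0.003, -0.0]
wrist_force: [0.1, -0.1, -2.8]
opening: 0.343
grip_force: 50.1
```

Run:
```python
from h import *
s=manip.read_state();print(s['tcp_pos'],s['tool_rot'],s['wrist_force'])
f,m=grab('wrist','w8');g,_=grab('scene','s8');print(np.round(m['extrinsics'],3).tolist())
cv2.imwrite('pics/c8.png',np.hstack([cv2.resize(f,(400,300)),cv2.resize(g,(400,300))]))
for n,c in(('R',RED),('B',BLU),('Y',YEL)):
    for b in blobs(f,*c,60): print(n,b[0].round(0),b[1],(ray(m,b[0],.036)*1000).round(0)[:2])
```

```text
[0.51273376 0.09632236 0.37373935] [-3.14142662e+00  3.07063411e-03 -4.36712581e-04] [ 0.14231979 -0.07127411 -2.81104889]
[[-0.002, -0.962, -0.271, 0.582], [-1.0, 0.002, 0.001, 0.098], [-0.001, 0.271, -0.962, 0.544], [0.0, 0.0, 0.0, 1.0]]
R [316.  58.] 727 [662.  49.]
R [461.  69.] 604 [ 646. -163.]
B [271. 131.] 595 [559. 116.]
B [ 27. 363.] 630 [127. 588.]
Y [424.  21.] 692 [ 709. -101.]
Y [528.  71.] 680 [ 643. -263.]
Y [ 2. 89.] 60 [620. 516.]
Y [281. 203.] 3802 [443. 101.]
Y [ 31. 227.] 1866 [402. 521.]
```

View pics/c8.png

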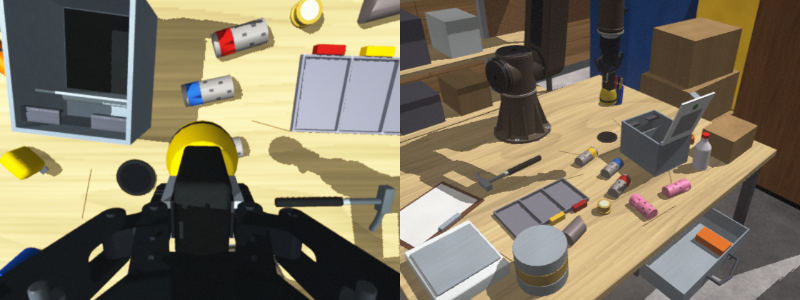

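The scanner is held upright; red (bands at 316,58) and blue (271,131) cores are visible in the wrist view, and yellow is behind the scanner.

Run:
```python
from h import *
f=cv2.imread('pics/w8.png');m=manip.camera_model('wrist');T=np.array(m['extrinsics']).copy();
for dz in(0,.018):
    T2=T.copy();T2[2,3]+=dz;m2=dict(m,extrinsics=T2)
    for n,c,bx in(('R',RED,(280,0,400,100)),('B',BLU,(240,90,340,160))): print(dz,n,core(f,m2,c,bx))
# independent: bands in the scene and side pictures
for nm in('scene',):
    g=cv2.imread('pics/s8.png');ms=manip.camera_model(nm)
    for n,c in(('R',RED),('Y',YEL),('B',BLU)):
        for b in blobs(g,*c,40,(240,190,340,290)): print(n,b[0].round(0),b[1],(ray(ms,b[0],.036)*1000).round(0)[:2])
```

```text
0 R {'c': array([ 568. , -133.5]), 'size': array([254., 476.]), 'ang': 83.5, 'band': array([661.5,  49.1]), 'tag': array([ 571.4, -103.7])}
0 B {'c': array([ 558.1, -109.7]), 'size': array([240., 507.]), 'ang': 89.3, 'band': array([558.7, 115.8]), 'tag': array([558.4, -79.7])}
0.018 R {'c': array([ 567.5, -141.5]), 'size': array([263., 492.]), 'ang': 83.5, 'band': array([664.3,  47.4]), 'tag': array([ 570.9, -111.7])}
0.018 B {'c': array([ 557.2, -116.8]), 'size': array([249., 524.]), 'ang': 89.3, 'band': array([557.9, 116.5]), 'tag': array([557.6, -86.8])}
R [315. 250.] 105 [668.  50.]
R [253. 285.] 134 [ 662. -184.]
Y [270. 212.] 95 [433.  87.]
B [304. 226.] 63 [561. 116.]
```

>>> {"api": "arm_command", "payload": {
  "rows": [
    [0.5, -0.15, -0.3, 0],
    [0.5, -0.15, -0.6, 0],
    [0.5, -0.15, -0.7, 0],
    [0.5, -0.15, -0.7, 0],
    [0.5, -0.15, -0.7, 0],
    [0.4, -0.15, -0.6, 0],
    [0.12, -0.07, -0.4, 0],
    [0, 0, -0.18, 0]
  ]
}}

```text
time: 16.92
tcp_pos: [0.6628, 0.0473, 0.1634]
tool_rot: [-3.142, 0.004, 0.003]
wrist_force: [-0.2, -0.3, -2.6]
opening: 0.343
grip_force: 50.0
```

>>> {"api": "arm_command", "payload": {
  "rows": [
    [0, 0, 0, 0],
    [0, 0, 0, 0],
    [0, 0, 0, 0]
  ]
}}

```text
time: 17.3
tcp_pos: [0.6636, 0.0474, 0.1661]
tool_rot: [-3.142, 0.004, -0.003]
wrist_force: [-0.4, -0.6, -2.2]
opening: 0.347
grip_force: 50.0
```

Run:
```python
from h import *
s=manip.read_state();print(s['tcp_pos'])
f,ms=grab('scene');g,md=grab('side');w,_=grab('wrist','w9')
for n,im,m in(('scene',f,ms),('side',g,md)):
    for p in((.664,.048,.103),(.664,.048,.043),(s['tcp_pos'][0],s['tcp_pos'][1],s['tcp_pos'][2]-.062)): print(n,proj(m,p).round(1))
    for c in(RED,YEL):
        for b in blobs(im,*c,30,(260,180,360,290) if n=='scene' else(190,180,300,270)): ys,xs=np.where(b[2]);print(n,b[0].round(1),b[1],xs.min(),xs.max(),ys.min(),ys.max())
a=cv2.resize(f[170:290,260:360],(333,400),interpolation=cv2.INTER_CUBIC);b=cv2.resize(g[170:270,200:300],(400,400),interpolation=cv2.INTER_CUBIC)
cv2.imwrite('pics/c9.png',np.hstack([a,b]))
```

```text
[0.66358674 0.04743986 0.16605749]
scene [314.5 231.1]
scene [313.5 247.8]
scene [314.3 230.8]
scene [315.  250.3] 107 306 321 245 259
scene [269.7 212.4] 93 262 275 207 220
scene [313.9 223.2] 331 303 325 213 231
scene [314.1 234.4] 49 303 324 231 236
side [242.  215.5]
side [242.3 230.1]
side [242.2 215.2]
side [266.5 201.5] 63 263 271 195 208
side [244.8 230.8] 45 238 251 228 234
side [275.6 186.6] 57 272 280 181 193
side [242.4 209.4] 238 233 252 202 216
side [241.1 219.3] 36 234 249 216 221
```

View pics/c9.png

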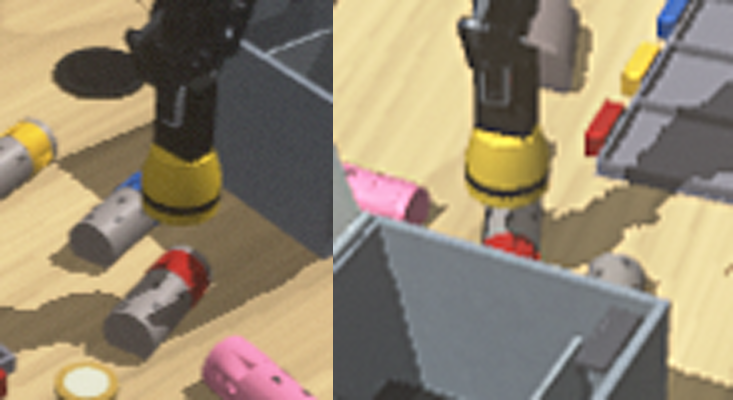

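Left: the scanner hangs over the red band; right: the same from the side, seemingly centred. I check the tag position with the core outline restricted to a box.

```bash
sed -i "s/    k|=b\[2\]/    if box: z=np.zeros_like(k);x0,y0,x1,y1=box;z[y0:y1,x0:x1]=k[y0:y1,x0:x1];k=z\n    k|=b[2]/; s/hs\[...,1\]<75/hs[...,1]<SAT/" h.py; echo "SAT=60">>h.py
python3 - <<'E'
import h
from h import *
for S in (45,60):
  h.SAT=S
  f=cv2.imread('pics/w8.png');m=manip.camera_model('wrist')
  T=np.array([[-0.002,-0.962,-0.271,0.582],[-1.0,0.002,0.001,0.098],[-0.001,0.271,-0.962,0.562],[0,0,0,1.]]);m2=dict(m,extrinsics=T)
  for n,c,bx in(('R',RED,(285,18,388,88)),('B',BLU,(245,100,342,158))): print(n,core(f,m2,c,bx))
f=cv2.imread('pics/w9.png')
for b in blobs(f,*RED,60): print(b[0],b[1],ray(m,b[0],.04)[:2])
E
```

```text
R {'c': array([675.4,  15.9]), 'size': array([ 50., 120.]), 'ang': 105.6, 'band': array([664.8,  47.6]), 'tag': array([667.3,  44.8])}
B {'c': array([563.9,  85.6]), 'size': array([ 54., 118.]), 'ang': 102.4, 'band': array([558.2, 116.8]), 'tag': array([557.5, 114.9])}
R {'c': array([675.1,  15.3]), 'size': array([ 51., 122.]), 'ang': 105.6, 'band': array([664.8,  47.6]), 'tag': array([667.1,  44.2])}
B {'c': array([563.2,  85.1]), 'size': array([ 54., 118.]), 'ang': 100.7, 'band': array([558.2, 116.8]), 'tag': array([557.6, 114.6])}
[277.79166667 165.38095238] 168 [0.68815021 0.05360527]
[498.2081044  199.46909341] 1456 [ 0.6551361  -0.15554045]
```

>>> {"api": "arm_command", "payload": {
  "rows": [
    [0.04, 0, 0, 0],
    [0, 0, 0, 0],
    [0, 0, 0, 0],
    [0, 0, 0, 0],
    [0, 0, 0, 0],
    [0, 0, 0, 0],
    [0, 0, 0, 0],
    [0, 0, 0, 0]
  ]
}}

```text
time: 18.45
tcp_pos: [0.6653, 0.0472, 0.1648]
tool_rot: [-3.142, 0.004, -0.0]
wrist_force: [-0.2, 0.0, -3.1]
opening: 0.342
grip_force: 50.0
```

>>> {"api": "arm_command", "payload": {
  "rows": [
    [0, 0, 0, 0],
    [0, 0, 0, 0],
    [0, 0, 0, 0],
    [0, 0, 0, 0],
    [0, 0, 0, 0],
    [0, 0, 0, 0],
    [0, 0, 0, 0],
    [0, 0, 0, 0]
  ]
}}

```text
time: 19.45
tcp_pos: [0.6652, 0.0472, 0.1648]
tool_rot: [3.142, -0.004, 0.0]
wrist_force: [0.1, 0.5, -2.8]
opening: 0.35
grip_force: 50.0
```

>>> {"api": "arm_command", "payload": {
  "rows": [
    [0, 0, 0, 0],
    [0, 0, 0, 0],
    [0, 0, 0, 0],
    [0, 0, 0, 0],
    [0, 0, 0, 0],
    [0, 0, 0, 0],
    [0, 0, 0, 0],
    [0, 0, 0, 0]
  ]
}}

```text
time: 20.45
tcp_pos: [0.6652, 0.0472, 0.1648]
tool_rot: [3.142, -0.004, 0.0]
wrist_force: [-0.5, -0.8, -3.1]
opening: 0.35
grip_force: 50.0
```

>>> {"api": "arm_command", "payload": {
  "rows": [
    [0, 0, 0, 0],
    [0, 0, 0, 0],
    [0, 0, 0, 0],
    [0, 0, 0, 0],
    [0, 0, 0, 0],
    [0, 0, 0, 0],
    [0, 0, 0, 0],
    [0, 0, 0, 0]
  ]
}}

```text
time: 21.45
tcp_pos: [0.6652, 0.0472, 0.1648]
tool_rot: [3.142, -0.004, -0.0]
wrist_force: [0.4, 0.6, -3.1]
opening: 0.344
grip_force: 50.0
```

>>> {"api": "arm_command", "payload": {
  "rows": [
    [0, 0, 0, 0],
    [0, 0, 0, 0],
    [0, 0, 0, 0],
    [0, 0, 0, 0],
    [0, 0, 0, 0],
    [0, 0, 0, 0],
    [0, 0, 0, 0],
    [0, 0, 0, 0]
  ]
}}

```text
time: 22.45
tcp_pos: [0.6652, 0.0472, 0.1648]
tool_rot: [-3.142, 0.004, -0.0]
wrist_force: [-0.5, 0.2, -2.8]
opening: 0.344
grip_force: 50.0
```

>>> {"api": "arm_command", "payload": {
  "rows": [
    [0, 0, 0, 0],
    [0, 0, 0, 0],
    [0, 0, 0, 0],
    [0, 0, 0, 0],
    [0, 0, 0, 0],
    [0, 0, 0, 0],
    [0, 0, 0, 0],
    [0, 0, 0, 0]
  ]
}}

```text
time: 23.45
tcp_pos: [0.6652, 0.0472, 0.1648]
tool_rot: [3.142, -0.004, 0.0]
wrist_force: [0.2, -0.4, -3.3]
opening: 0.349
grip_force: 50.0
```

>>> {"api": "arm_command", "payload": {
  "rows": [
    [0, 0, 0, 0],
    [0, 0, 0, 0],
    [0, 0, 0, 0],
    [0, 0, 0, 0],
    [0, 0, 0, 0],
    [0, 0, 0, 0]
  ]
}}

```text
time: 24.2
tcp_pos: [0.6653, 0.0472, 0.1648]
tool_rot: [-3.142, 0.004, -0.0]
wrist_force: [-0.7, 0.1, -2.7]
opening: 0.345
grip_force: 50.0
```

Run:
```python
from h import *
print(manip.read_state()['tcp_pos'])
f,ms=grab('scene','s10')
for n,c in(('R',RED),('Y',YEL),('B',BLU)):
    for b in blobs(f,*c,40,(240,190,340,270)): print(n,b[0].round(0),b[1],(ray(ms,b[0],.036)*1000).round(0)[:2])
```

```text
[0.66525368 0.04721156 0.1647928 ]
R [315. 250.] 104 [669.  50.]
Y [270. 212.] 94 [433.  87.]
Y [314. 224.] 325 [575. 146.]
Y [314. 235.] 57 [616. 103.]
```

>>> {"api": "arm_command", "payload": {
  "rows": [
    [0, -0.1, 0.6, 0],
    [-0.5, -0.3, 0.6, 0],
    [-0.7, -0.3, 0.6, 0],
    [-0.7, -0.4, 0.5, 0],
    [-0.7, -0.4, 0.5, 0],
    [-0.7, -0.3, 0.4, 0],
    [-0.6, -0.2, 0, 0],
    [-0.4, 0, 0, 0]
  ]
}}

```text
time: 25.25
tcp_pos: [0.449, -0.0532, 0.3251]
tool_rot: [3.141, -0.006, 0.001]
wrist_force: [0.4, 0.0, -2.3]
opening: 0.347
grip_force: 50.1
```

>>> {"api": "arm_command", "payload": {
  "rows": [
    [0, 0, 0, 0],
    [0, 0, 0, 0],
    [0, 0, 0, 0]
  ]
}}

```text
time: 25.62
tcp_pos: [0.4509, -0.0525, 0.3246]
tool_rot: [-3.141, 0.003, 0.0]
wrist_force: [0.5, 0.9, -3.4]
opening: 0.348
grip_force: 50.1
```

```bash
cat >> h.py <<'E'
def wgrab(save):
    f,m=grab('wrist',save);T=np.array(m['extrinsics']).copy();T[2,3]+=.018;return f,dict(m,extrinsics=T)
E
python3 - <<'E'
from h import *
print(manip.read_state()['tcp_pos'])
f,m=wgrab('w11');np.save('w11.npy',m['extrinsics']);print(m['extrinsics'][:3,3])
for n,c in(('R',RED),('Y',YEL),('B',BLU)):
    for b in blobs(f,*c,100): 
        x,y=b[0].astype(int);print(n,b[0].round(0),b[1],(ray(m,b[0],.038)*1000).round(0)[:2])
        if b[1]<2500:
            try: print(core(f,m,c,(max(x-70,0),max(y-50,0),x+90,y+60)))
            except Exception as e: print(e)
E
```

```text
[ 0.45089962 -0.05254853  0.32455294]
[ 0.52011694 -0.05121326  0.51237399]
R [206.  11.] 589 [651.  49.]
{'c': array([653.9,  24.1]), 'size': array([ 31., 121.]), 'ang': 89.9, 'band': array([652. ,  49.4]), 'tag': array([654. ,  54.1])}
R [376.  13.] 801 [ 648. -173.]
{'c': array([ 621. , -212.7]), 'size': array([ 84., 189.]), 'ang': 89.9, 'band': array([ 648.9, -173.8]), 'tag': array([ 621. , -182.7])}
Y [454.  16.] 908 [ 645. -277.]
{'c': array([ 617.6, -305.7]), 'size': array([ 86., 232.]), 'ang': 89.9, 'band': array([ 645.5, -277.5]), 'tag': array([ 617.6, -275.7])}
Y [186. 186.] 682 [418.  95.]
{'c': array([403.7,  10.4]), 'size': array([118., 145.]), 'ang': -145.3, 'band': array([386.5,  -3.9]), 'tag': array([379. ,  -6.7])}
Y [281. 203.] 3803 [390. -48.]
B [532.  19.] 881 [ 641. -380.]
{'c': array([ 614.2, -371.3]), 'size': array([ 87., 149.]), 'ang': -90.1, 'band': array([ 641.4, -381.6]), 'tag': array([ 614.1, -401.3])}
B [159.  88.] 846 [557. 121.]
{'c': array([565.,  94.]), 'size': array([ 54., 124.]), 'ang': 102.6, 'band': array([557.1, 122.1]), 'tag': array([558.5, 123.3])}
```

View pics/w11.png

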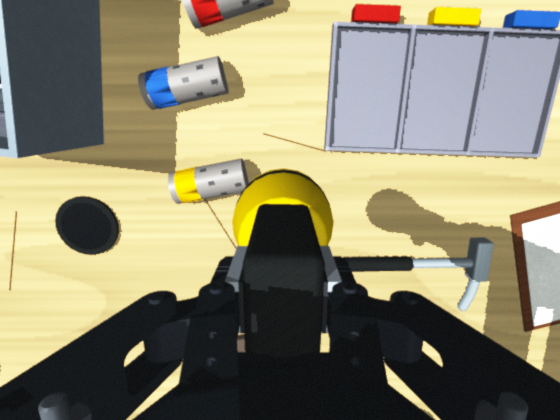

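Yellow core at (205,180) with band (186,186), blue (185,82), tray channels clear. All unchanged. I go over the yellow tag.

>>> {"api": "arm_command", "payload": {
  "rows": [
    [0, 0.3, -0.3, 0],
    [0, 0.5, -0.5, 0],
    [-0.1, 0.6, -0.6, 0],
    [-0.1, 0.6, -0.6, 0],
    [-0.2, 0.5, -0.6, 0],
    [-0.18, 0.35, -0.4, 0],
    [0, 0, -0.2, 0],
    [0, 0, 0, 0]
  ]
}}

```text
time: 26.68
tcp_pos: [0.4209, 0.0899, 0.1641]
tool_rot: [3.141, -0.003, -0.002]
wrist_force: [0.6, -1.1, -1.9]
opening: 0.349
grip_force: 50.2
```

>>> {"api": "arm_command", "payload": {
  "rows": [
    [0, 0, 0, 0],
    [0, 0, 0, 0],
    [0, 0, 0, 0]
  ]
}}

```text
time: 27.05
tcp_pos: [0.4216, 0.0895, 0.1652]
tool_rot: [-3.141, 0.005, -0.001]
wrist_force: [-0.7, 0.3, -2.9]
opening: 0.349
grip_force: 50.2
```

Run:
```python
from h import *
s=manip.read_state();print(s['tcp_pos'])
f,ms=grab('scene','s12');g,md=grab('side','d12')
f0=cv2.imread('pics/scene0.png');g0=cv2.imread('pics/side0.png')
for n,im,m,bx in(('scene',f,ms,(230,150,310,240)),('side',g,md,(270,190,360,290))):
    print(n,'tag',proj(m,(.422,.09,.043)).round(1),'lens',proj(m,s['tcp_pos']-[0,0,.06]).round(1))
    for b in blobs(im,*YEL,20,bx): ys,xs=np.where(b[2]);print(b[0].round(1),b[1],xs.min(),xs.max(),ys.min(),ys.max())
a=cv2.resize(f[160:250,230:310],(356,400),interpolation=cv2.INTER_CUBIC);b=cv2.resize(g[190:280,270:360],(400,400),interpolation=cv2.INTER_CUBIC)
a0=cv2.resize(f0[190:240,240:290],(200,200));
cv2.imwrite('pics/c12.png',np.hstack([a,b]))
```

```text
[0.42159494 0.08947666 0.16517611]
scene tag [268.1 208.7] lens [267.9 192.3]
[267.1 185.2] 261 257 277 177 192
[268.1 195.1] 40 258 277 192 197
[269.8 212.4] 93 262 275 207 220
side tag [310.6 252.8] lens [312.1 237.3]
[313.  232.1] 269 303 323 223 240
[311.7 242.2] 39 303 322 238 244
[312.5 254.3] 83 305 320 251 259
```

View pics/c12.png

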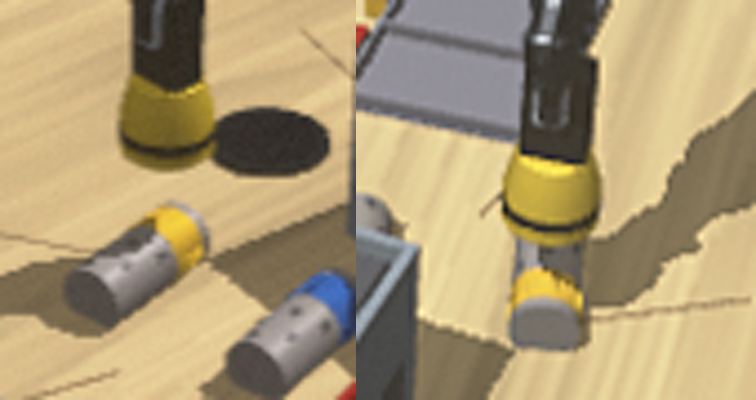

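Both views show the lens over the yellow band, but I estimate ±6 mm of error. I'll look straight down on the band with the wrist camera by turning the tool.

>>> {"api": "arm_command", "payload": {
  "rows": [
    [0, 0, 0.5, 0.5],
    [0.1, -0.2, 0.5, 1],
    [0.1, -0.3, 0.5, 1],
    [0.1, -0.3, 0.4, 1],
    [0.1, -0.3, 0, 1],
    [0.15, -0.2, 0, 1],
    [0, 0, 0, 1],
    [0, 0, 0, 1]
  ]
}}

```text
time: 28.15
tcp_pos: [0.4487, 0.0245, 0.2598]
tool_rot: [-2.49, -1.916, 0.0]
wrist_force: [0.8, -0.2, -3.3]
opening: 0.346
grip_force: 50.5
```

>>> {"api": "arm_command", "payload": {
  "rows": [
    [0, 0, 0, 1],
    [0, 0, 0, 1],
    [0, 0, 0, 1],
    [0, 0, 0, 0.5],
    [0, 0, 0, 0],
    [0, 0, 0, 0],
    [0, 0, 0, 0]
  ]
}}

```text
time: 29.02
tcp_pos: [0.4487, 0.0247, 0.2598]
tool_rot: [1.807, 2.57, 0.0]
wrist_force: [0.0, -0.8, -2.6]
opening: 0.344
grip_force: 50.4
```

Run:
```python
from h import *
s=manip.read_state();print(s['tcp_pos'],s['tool_rot'])
f,m=wgrab('w13');T=m['extrinsics'];print(T[:3,3],'nadir',proj(m,T[:3,3]-[0,0,.4]))
for c,n in((YEL,'Y'),(BLU,'B'),(RED,'R')):
  for b in blobs(f,*c,200):
    print(n,b[0].round(0),b[1],(ray(m,b[0],.040)*1000).round(1)[:2]);x,y=b[0].astype(int)
    if 300<b[1]<3000: print(core(f,m,c,(max(x-130,0),max(y-100,0),x+130,min(y+100,165))))
```

```text
[0.44871442 0.02471488 0.25981959] [1.80679803e+00 2.56999608e+00 9.03842718e-06]
[0.42498309 0.09152605 0.4476326 ] nadir [282.05198756 114.46917517]
Y [276. 114.] 1087 [418.3  89.9]
{'c': array([422.5,  70.3]), 'size': array([53., 95.]), 'ang': 103.1, 'band': array([418.2,  89.9]), 'tag': array([415.7,  99.6])}
Y [282. 203.] 3823 [463.5 -14.5]
B [388. 133.] 1038 [556.5 115.6]
{'c': array([564.4, 108.4]), 'size': array([57., 71.]), 'ang': 103.4, 'band': array([557.8, 115.8]), 'tag': array([557.4, 137.6])}
R [439. 211.] 927 [662.6  46.3]Traceback (most recent call last):
  File "<stdin>", line 7, in <module>
  File "h.py", line 23, in core
    b=max(blobs(f,*col,amin,box),key=lambda b:b[1])
ValueError: max() iterable argument is empty
```

>>> {"api": "arm_command", "payload": {
  "rows": [
    [-0.1, 0.3, -0.4, 0],
    [-0.2, 0.5, -0.5, 0],
    [-0.2, 0.4, -0.5, 0],
    [-0.1, 0.11, -0.4, 0],
    [0, 0, -0.1, 0],
    [0, 0, 0, 0],
    [0, 0, 0, 0],
    [0, 0, 0, 0]
  ]
}}

```text
time: 30.08
tcp_pos: [0.4193, 0.09, 0.1654]
tool_rot: [1.805, 2.57, 0.001]
wrist_force: [-0.2, 0.2, -3.1]
opening: 0.348
grip_force: 50.4
```

>>> {"api": "arm_command", "payload": {
  "rows": [
    [0, 0, 0, 0],
    [0, 0, 0, 0],
    [0, 0, 0, 0],
    [0, 0, 0, 0],
    [0, 0, 0, 0],
    [0, 0, 0, 0],
    [0, 0, 0, 0],
    [0, 0, 0, 0]
  ]
}}

```text
time: 31.08
tcp_pos: [0.4187, 0.0902, 0.1648]
tool_rot: [-1.805, -2.571, -0.0]
wrist_force: [0.5, 0.6, -3.3]
opening: 0.348
grip_force: 50.4
```

>>> {"api": "arm_command", "payload": {
  "rows": [
    [0, 0, 0, 0],
    [0, 0, 0, 0],
    [0, 0, 0, 0],
    [0, 0, 0, 0],
    [0, 0, 0, 0],
    [0, 0, 0, 0],
    [0, 0, 0, 0],
    [0, 0, 0, 0]
  ]
}}

```text
time: 32.08
tcp_pos: [0.4187, 0.0902, 0.1648]
tool_rot: [-1.805, -2.571, 0.0]
wrist_force: [0.4, -0.4, -3.2]
opening: 0.345
grip_force: 50.4
```

>>> {"api": "arm_command", "payload": {
  "rows": [
    [0, 0, 0, 0],
    [0, 0, 0, 0],
    [0, 0, 0, 0],
    [0, 0, 0, 0],
    [0, 0, 0, 0],
    [0, 0, 0, 0],
    [0, 0, 0, 0],
    [0, 0, 0, 0]
  ]
}}

```text
time: 33.08
tcp_pos: [0.4187, 0.0902, 0.1648]
tool_rot: [-1.805, -2.571, 0.0]
wrist_force: [0.2, -1.2, -3.0]
opening: 0.346
grip_force: 50.4
```

>>> {"api": "arm_command", "payload": {
  "rows": [
    [0, 0, 0, 0],
    [0, 0, 0, 0],
    [0, 0, 0, 0],
    [0, 0, 0, 0],
    [0, 0, 0, 0],
    [0, 0, 0, 0],
    [0, 0, 0, 0],
    [0, 0, 0, 0]
  ]
}}

```text
time: 34.08
tcp_pos: [0.4187, 0.0902, 0.1648]
tool_rot: [-1.805, -2.571, 0.0]
wrist_force: [-0.8, 0.1, -2.8]
opening: 0.348
grip_force: 50.4
```

>>> {"api": "arm_command", "payload": {
  "rows": [
    [0, 0, 0, 0],
    [0, 0, 0, 0],
    [0, 0, 0, 0],
    [0, 0, 0, 0],
    [0, 0, 0, 0],
    [0, 0, 0, 0],
    [0, 0, 0, 0],
    [0, 0, 0, 0]
  ]
}}

```text
time: 35.08
tcp_pos: [0.4187, 0.0902, 0.1648]
tool_rot: [-1.805, -2.571, -0.0]
wrist_force: [-0.4, -0.1, -4.0]
opening: 0.344
grip_force: 50.4
```

>>> {"api": "arm_command", "payload": {
  "rows": [
    [0, 0, 0, 0],
    [0, 0, 0, 0],
    [0, 0, 0, 0],
    [0, 0, 0, 0],
    [0, 0, 0, 0],
    [0, 0, 0, 0],
    [0, 0, 0, 0],
    [0, 0, 0, 0]
  ]
}}

```text
time: 36.08
tcp_pos: [0.4187, 0.0902, 0.1648]
tool_rot: [1.805, 2.571, -0.0]
wrist_force: [0.0, -0.4, -3.4]
opening: 0.349
grip_force: 50.4
```

Run:
```python
from h import *
print(manip.read_state()['tcp_pos'])
f,ms=grab('scene','s14')
for n,c in(('R',RED),('Y',YEL),('B',BLU)):
    for b in blobs(f,*c,40,(240,190,340,270)): print(n,b[0].round(1),b[1],(ray(ms,b[0],.036)*1000).round(0)[:2])
```

```text
[0.41872812 0.09021098 0.16479977]
R [315.  250.4] 107 [669.  49.]
Y [267.  190.8] 47 [329. 170.]
Y [267.6 195.4] 40 [353. 152.]
Y [269.8 212.6] 94 [435.  86.]
B [304.5 225.9] 65 [562. 116.]
```

>>> {"api": "arm_command", "payload": {
  "rows": [
    [0.4, 0.1, 0.1, 0],
    [0.6, 0.1, 0, 0],
    [0.6, 0.1, 0, 0],
    [0.6, 0.1, 0, 0],
    [0.4, 0.12, -0.1, 0],
    [0.17, 0, 0, 0],
    [0, 0, 0, 0],
    [0, 0, 0, 0]
  ]
}}

```text
time: 37.12
tcp_pos: [0.5564, 0.116, 0.1649]
tool_rot: [-1.805, -2.571, 0.001]
wrist_force: [-0.6, 0.0, -2.9]
opening: 0.347
grip_force: 50.4
```

Run:
```python
from h import *
s=manip.read_state();print(s['tcp_pos'])
f,ms=grab('scene','s15')
print('tag',proj(ms,(.557,.116,.043)).round(1),'lens',proj(ms,s['tcp_pos']-[0,0,.06]).round(1))
for n,c in(('R',RED),('Y',YEL),('B',BLU)):
    for b in blobs(f,*c,30,(240,180,340,270)): print(n,b[0].round(1),b[1],(ray(ms,b[0],.036)*1000).round(0)[:2])
```

```text
[0.55635471 0.1159883  0.16487265]
tag [303.5 223.3] lens [304.2 206.6]
R [314.9 250.2] 104 [669.  50.]
Y [304.  199.7] 293 [454. 224.]
Y [269.7 212.5] 95 [434.  86.]
Y [303.7 210.7] 45 [500. 175.]
B [304.6 225.9] 62 [562. 116.]
```

>>> {"api": "arm_command", "payload": {
  "rows": [
    [0, 0, 0, 0],
    [0, 0, 0, 0],
    [0, 0, 0, 0],
    [0, 0, 0, 0],
    [0, 0, 0, 0],
    [0, 0, 0, 0],
    [0, 0, 0, 0],
    [0, 0, 0, 0]
  ]
}}

```text
time: 38.17
tcp_pos: [0.5572, 0.1162, 0.1648]
tool_rot: [-1.805, -2.571, -0.0]
wrist_force: [-0.3, -0.5, -2.3]
opening: 0.343
grip_force: 50.4
```

>>> {"api": "arm_command", "payload": {
  "rows": [
    [0, 0, 0, 0],
    [0, 0, 0, 0],
    [0, 0, 0, 0],
    [0, 0, 0, 0],
    [0, 0, 0, 0],
    [0, 0, 0, 0],
    [0, 0, 0, 0],
    [0, 0, 0, 0]
  ]
}}

```text
time: 39.17
tcp_pos: [0.5572, 0.1162, 0.1648]
tool_rot: [1.805, 2.571, 0.0]
wrist_force: [-0.3, 0.2, -3.2]
opening: 0.344
grip_force: 50.4
```

>>> {"api": "arm_command", "payload": {
  "rows": [
    [0, 0, 0, 0],
    [0, 0, 0, 0],
    [0, 0, 0, 0],
    [0, 0, 0, 0],
    [0, 0, 0, 0],
    [0, 0, 0, 0],
    [0, 0, 0, 0],
    [0, 0, 0, 0]
  ]
}}

```text
time: 40.17
tcp_pos: [0.5572, 0.1162, 0.1648]
tool_rot: [1.805, 2.571, 0.0]
wrist_force: [0.3, -0.3, -2.4]
opening: 0.342
grip_force: 50.4
```

>>> {"api": "arm_command", "payload": {
  "rows": [
    [0, 0, 0, 0],
    [0, 0, 0, 0],
    [0, 0, 0, 0],
    [0, 0, 0, 0],
    [0, 0, 0, 0],
    [0, 0, 0, 0],
    [0, 0, 0, 0],
    [0, 0, 0, 0]
  ]
}}

```text
time: 41.18
tcp_pos: [0.5572, 0.1162, 0.1648]
tool_rot: [-1.805, -2.571, 0.0]
wrist_force: [0.2, 0.0, -2.4]
opening: 0.346
grip_force: 50.4
```

>>> {"api": "arm_command", "payload": {
  "rows": [
    [0, 0, 0, 0],
    [0, 0, 0, 0],
    [0, 0, 0, 0],
    [0, 0, 0, 0],
    [0, 0, 0, 0],
    [0, 0, 0, 0],
    [0, 0, 0, 0],
    [0, 0, 0, 0]
  ]
}}

```text
time: 42.18
tcp_pos: [0.5572, 0.1162, 0.1648]
tool_rot: [1.805, 2.571, -0.0]
wrist_force: [-0.5, -0.0, -3.3]
opening: 0.343
grip_force: 50.4
```

>>> {"api": "arm_command", "payload": {
  "rows": [
    [0, 0, 0, 0],
    [0, 0, 0, 0],
    [0, 0, 0, 0],
    [0, 0, 0, 0],
    [0, 0, 0, 0],
    [0, 0, 0, 0],
    [0, 0, 0, 0],
    [0, 0, 0, 0]
  ]
}}

```text
time: 43.18
tcp_pos: [0.5572, 0.1162, 0.1648]
tool_rot: [1.805, 2.571, -0.0]
wrist_force: [0.3, -0.1, -2.7]
opening: 0.348
grip_force: 50.4
```

Run:
```python
from h import *
s=manip.read_state();print(s['tcp_pos'],s['joint_positions'].round(2))
f,ms=grab('scene','s16')
for n,c in(('R',RED),('Y',YEL),('B',BLU)):
    for b in blobs(f,*c,30,(240,180,340,270)): print(n,b[0].round(1),b[1],(ray(ms,b[0],.036)*1000).round(0)[:2])
```

```text
[0.55721566 0.11620825 0.16479616] [ 0.15  0.41  1.82 -0.    0.91 -0.19]
R [314.9 250.4] 110 [669.  49.]
Y [304.3 199.8] 295 [455. 224.]
Y [269.7 212.4] 95 [434.  86.]
Y [303.7 210.9] 49 [501. 174.]
B [305.  226.2] 63 [564. 115.]
```

Run:
```python
from h import *
for n,bx in(('scene',(265,175,315,208)),('side',(298,285,348,328))):
    f=cv2.imread(f'pics/{n}0.png');m=manip.camera_model(n)
    b=max(blobs(f,[0,0,0],[179,255,60],100,bx),key=lambda b:b[1]);c=np.array(cv2.findContours(b[2].astype(np.uint8),cv2.RETR_EXTERNAL,cv2.CHAIN_APPROX_NONE)[0][0])
    W=np.array([ray(m,p[0],.006)[:2] for p in c])*1000
    print(n,b[0],b[1],cv2.minEnclosingCircle(W.astype(np.float32)),ray(m,b[0],.006))
```

```text
scene [290.36298932 191.48754448] 281 ((348.9176025390625, 260.2000732421875), 49.09959411621094) [0.35137202 0.26168438 0.006     ]Traceback (most recent call last):
  File "<stdin>", line 4, in <module>
ValueError: max() iterable argument is empty
```

>>> {"api": "arm_command", "payload": {
  "rows": [
    [0, 0, 0.6, 0],
    [0, 0, 0.7, 0],
    [-0.3, 0.1, 0.7, 0],
    [-0.6, 0.3, 0.3, 0],
    [-0.7, 0.4, 0, 0],
    [-0.7, 0.5, 0, 0],
    [-0.5, 0.4, 0, 0],
    [-0.2, 0.2, 0, 0]
  ]
}}

```text
time: 44.22
tcp_pos: [0.4061, 0.2119, 0.28]
tool_rot: [1.804, 2.572, 0.0]
wrist_force: [0.1, 0.3, -2.7]
opening: 0.346
grip_force: 50.5
```

>>> {"api": "arm_command", "payload": {
  "rows": [
    [0, 0, 0, 0],
    [0, 0, 0, 0],
    [0, 0, 0, 0]
  ]
}}

```text
time: 44.6
tcp_pos: [0.4079, 0.2108, 0.2797]
tool_rot: [1.806, 2.57, -0.0]
wrist_force: [-0.4, -0.4, -2.5]
opening: 0.343
grip_force: 50.5
```

Run:
```python
from h import *
s=manip.read_state();print(s['tcp_pos'],s['tool_rot'])
f,m=wgrab('w17');T=m['extrinsics'];print(T[:3,3],'nadir',proj(m,T[:3,3]-[0,0,.4]))
for b in blobs(f,[0,0,0],[179,255,60],1500,(100,0,500,165)):
    c=max(cv2.findContours(b[2].astype(np.uint8),cv2.RETR_EXTERNAL,cv2.CHAIN_APPROX_NONE)[0],key=len)
    W=np.array([ray(m,p[0],.006)[:2] for p in c])*1000
    print(b[0],b[1],cv2.minEnclosingCircle(W.astype(np.float32)),ray(m,b[0],.006))
```

```text
[0.40791811 0.21076581 0.27970294] [ 1.80618995e+00  2.57032045e+00 -1.87365135e-04]
[0.38414487 0.27758575 0.46749186] nadir [282.08866404 114.41414411]
[253.94176567 110.95574191] 4293 ((346.76849365234375, 267.244873046875), 50.121307373046875) [0.34608593 0.26876158 0.006     ]
[478.56646526 136.12084592] 2648 ((648.5970458984375, 343.5809326171875), 58.887149810791016) [0.65469131 0.34367819 0.006     ]
```

View pics/w17.png

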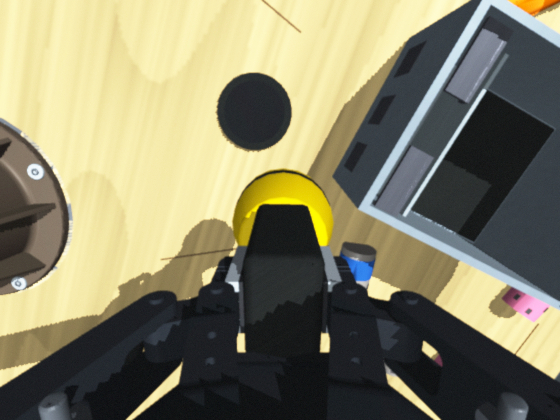

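The pad is at (254,111), radius 50 mm when back-projected, and the scanner is still upright in the fingers. That was my last picture view; I go on by numbers.

>>> {"api": "arm_command", "payload": {
  "rows": [
    [-0.4, 0.4, 0, 0],
    [-0.5, 0.4, -0.2, 0],
    [-0.32, 0.32, -0.5, 0],
    [0, 0, -0.7, 0],
    [0, 0, -0.8, 0],
    [0, 0, -0.8, 0],
    [0, 0, -0.5, 0],
    [0, 0, -0.3, 0]
  ]
}}

```text
time: 45.65
tcp_pos: [0.3462, 0.2667, 0.0884]
tool_rot: [-1.806, -2.57, 0.002]
wrist_force: [0.1, 0.0, -2.3]
opening: 0.342
grip_force: 49.9
```

>>> {"api": "arm_command", "payload": {
  "rows": [
    [0, 0, -0.06, 0],
    [0, 0, 0, 0],
    [0, 0, 0, 0],
    [0, 0, -0.06, 0],
    [0, 0, 0, 0]
  ]
}}

```text
time: 46.28
tcp_pos: [0.3462, 0.2672, 0.0839]
tool_rot: [1.805, 2.571, 0.0]
wrist_force: [0.2, 0.8, -2.7]
opening: 0.345
grip_force: 49.9
```

>>> {"api": "arm_command", "payload": {
  "rows": [
    [0, 0, -0.05, 0],
    [0, 0, 0, 0]
  ]
}}

```text
time: 46.52
tcp_pos: [0.3461, 0.2672, 0.0811]
tool_rot: [-1.805, -2.571, 0.0]
wrist_force: [-0.1, -1.4, -2.9]
opening: 0.344
grip_force: 49.9
```

>>> {"api": "arm_command", "payload": {
  "rows": [
    [0, 0, -0.05, 0],
    [0, 0, 0, 0]
  ]
}}

```text
time: 46.78
tcp_pos: [0.3461, 0.2671, 0.0786]
tool_rot: [-1.805, -2.571, 0.0]
wrist_force: [-0.2, -0.5, -2.9]
opening: 0.343
grip_force: 49.9
```

>>> {"api": "arm_command", "payload": {
  "rows": [
    [0, 0, -0.06, 0],
    [0, 0, 0, 0],
    [0, 0, -0.04, 0],
    [0, 0, 0, 0]
  ]
}}

```text
time: 47.28
tcp_pos: [0.3462, 0.2672, 0.0737]
tool_rot: [-1.805, -2.571, 0.0]
wrist_force: [-0.5, -0.3, -2.0]
opening: 0.339
grip_force: 49.9
```

>>> {"api": "arm_command", "payload": {
  "rows": [
    [0, 0, -0.04, 0],
    [0, 0, 0, 0]
  ]
}}

```text
time: 47.52
tcp_pos: [0.3462, 0.2672, 0.0717]
tool_rot: [-1.805, -2.571, 0.0]
wrist_force: [0.6, -0.1, -2.8]
opening: 0.344
grip_force: 49.9
```

>>> {"api": "arm_command", "payload": {
  "rows": [
    [0, 0, -0.03, 0],
    [0, 0, 0, 0]
  ]
}}

```text
time: 47.78
tcp_pos: [0.3462, 0.2672, 0.0702]
tool_rot: [-1.805, -2.571, 0.0]
wrist_force: [-0.7, 0.1, -2.5]
opening: 0.346
grip_force: 49.9
```

>>> {"api": "arm_command", "payload": {
  "rows": [
    [0, 0, -0.03, 0],
    [0, 0, 0, 0]
  ]
}}

```text
time: 48.02
tcp_pos: [0.3461, 0.2672, 0.0687]
tool_rot: [-1.805, -2.571, 0.0]
wrist_force: [0.3, 0.2, -3.2]
opening: 0.347
grip_force: 49.9
```

>>> {"api": "arm_command", "payload": {
  "rows": [
    [0, 0, -0.02, 0],
    [0, 0, 0, 0]
  ]
}}

```text
time: 48.28
tcp_pos: [0.3463, 0.2672, 0.068]
tool_rot: [1.805, 2.571, 0.0]
wrist_force: [0.0, -0.9, 4.4]
opening: 0.343
grip_force: 50.7
```

>>> {"api": "arm_command", "payload": {
  "rows": [
    [0, 0, -0.02, 0],
    [0, 0, 0, 0]
  ]
}}

```text
time: 48.52
tcp_pos: [0.3463, 0.2672, 0.0679]
tool_rot: [1.805, 2.571, 0.001]
wrist_force: [-6.8, -6.0, 36.2]
opening: 0.344
grip_force: 54.5
```

>>> {"api": "arm_command", "payload": {
  "rows": [
    [0, 0, -0.02, 0],
    [0, 0, 0, 0]
  ]
}}

```text
time: 48.78
tcp_pos: [0.3464, 0.2673, 0.0677]
tool_rot: [1.805, 2.571, 0.002]
wrist_force: [-12.5, -8.6, 62.6]
opening: 0.346
grip_force: 57.7
```

>>> {"api": "arm_command", "payload": {
  "rows": [
    [0, 0, 0.045, 0],
    [0, 0, 0, 0]
  ]
}}

```text
time: 49.02
tcp_pos: [0.3464, 0.2673, 0.0682]
tool_rot: [1.805, 2.571, 0.001]
wrist_force: [-0.7, 0.4, -3.5]
opening: 0.342
grip_force: 49.6
```

>>> {"api": "arm_command", "payload": {
  "rows": [
    [0, 0, 0, 0],
    [0, 0, 0, 0],
    [0, 0, 0, 0],
    [0, 0, 0, 0],
    [0, 0, 0, 0]
  ],
  "fingers": 0.7
}}

```text
time: 49.65
tcp_pos: [0.3462, 0.2672, 0.068]
tool_rot: [1.805, 2.571, -0.0]
wrist_force: [0.3, 0.1, 0.2]
opening: 0.702
grip_force: 0.0
```

>>> {"api": "arm_command", "payload": {
  "rows": [
    [0, 0, 0.3, 0],
    [0, 0, 0.7, 0],
    [0, 0, 0.8, 0],
    [0, 0, 0.8, 0],
    [0, 0, 0.8, 0],
    [0.2, -0.2, 0.6, 0],
    [0.3, -0.3, 0.4, 0],
    [0.3, -0.3, 0, 0]
  ]
}}

```text
time: 50.65
tcp_pos: [0.3873, 0.2272, 0.2897]
tool_rot: [1.804, 2.57, 0.004]
wrist_force: [0.5, 1.1, -0.6]
opening: 0.702
grip_force: 0.0
```

Run:
```python
from h import *
s=manip.read_state();print(s['tcp_pos'])
f,m=wgrab('w18');T=m['extrinsics'];print(T[:3,3])
for b in blobs(f,*YEL,200):
    ys,xs=np.where(b[2]);print(b[0],b[1],xs.min(),xs.max(),ys.min(),ys.max(),(ray(m,b[0],.04)*1000).round(0))
for n in('scene','side'):
    g,mm=grab(n)
    print(n,'pred foot',proj(mm,(.346,.267,.021)).round(0),'top',proj(mm,(.346,.267,.136)).round(0))
    for b in blobs(g,*YEL,40): print(n,b[0].round(0),b[1])
```

```text
[0.38730473 0.2272173  0.28967573]
[0.36302168 0.29375913 0.47752212]
[532.83821263  12.65793529] 649 507 558 0 29 [610. 510.  40.]
[274.41666667 123.90458937] 828 245 289 103 154 [359. 280.  40.]
[268.6921875 265.609375 ] 640 252 287 251 277 [419.  83.  40.]
scene pred foot [290. 187.] top [291. 158.]
scene [466.  34.] 3780
scene [290. 184.] 212
scene [290. 193.] 43
scene [270. 212.] 94
scene [220. 305.] 209
side pred foot [322. 302.] top [325. 272.]
side [276. 187.] 60
side [313. 254.] 85
side [322. 300.] 310
side [319. 311.] 41
side [280. 363.] 615
side [394. 396.] 74
```

>>> {"api": "arm_command", "payload": {
  "rows": [
    [0.2, -0.5, 0, 0],
    [0.3, -0.8, 0, 0],
    [0.3, -1, -0.2, 0],
    [0.2, -1, -0.2, 0],
    [0.1, -0.8, -0.2, 0],
    [0.06, -0.6, 0, 0],
    [0, 0, 0, 0],
    [0, 0, 0, 0]
  ],
  "fingers": 1
}}

```text
time: 51.8
tcp_pos: [0.4439, -0.007, 0.2579]
tool_rot: [-1.805, -2.57, -0.0]
wrist_force: [-0.4, 0.6, -0.0]
opening: 1.001
grip_force: 0.0
```

Run:
```python
from h import *
s=manip.read_state();print(s['tcp_pos'],s['tool_rot'])
f,m=wgrab('w19');T=m['extrinsics'];print(T[:3,3])
for b in blobs(f,*YEL,200): print(b[0],b[1],(ray(m,b[0],.04)*1000).round(0))
print(core(f,m,YEL,(170,40,390,240)))
print(blobs(f,*RED,200,None) and [(b[0],(ray(m,b[0],.04)*1000).round(0)) for b in blobs(f,*RED,200)], [(b[0],(ray(m,b[0],.04)*1000).round(0)) for b in blobs(f,*BLU,200)])
```

```text
[ 0.443874   -0.00704463  0.25785125] [-1.80510473e+00 -2.57041767e+00 -1.70377955e-05]
[0.42016653 0.05968434 0.44570895]
[289.45477599  88.20371936] 1183 [418.  91.  40.]
[443.5437788  292.96774194] 217 [719. -92.  40.]
{'c': array([423.9,  60.3]), 'size': array([ 53., 121.]), 'ang': 99.9, 'band': array([418. ,  91.4]), 'tag': array([418.7,  89.8])}
[(array([454.38613861, 189.8990099 ]), array([662.,  47.,  40.])), (array([373.69685039, 323.96259843]), array([ 647., -173.,   40.]))] [(array([403.93661972, 108.24735915]), array([556., 117.,  40.]))]
```

>>> {"api": "arm_command", "payload": {
  "rows": [
    [-0.1, 0.4, -0.3, -0.5],
    [-0.2, 0.5, -0.6, -0.5],
    [-0.1, 0.44, -0.8, 0],
    [0, 0, -0.8, 0],
    [0, 0, -0.8, 0],
    [0, 0, -0.8, 0],
    [0, 0, -0.6, 0],
    [0, 0, -0.3, 0]
  ]
}}

```text
time: 52.85
tcp_pos: [0.4232, 0.0602, 0.0066]
tool_rot: [-2.02, -2.404, 0.002]
wrist_force: [0.4, 0.1, 0.9]
opening: 0.999
grip_force: 0.0
```

>>> {"api": "arm_command", "payload": {
  "rows": [
    [0, 0, -0.2, 0],
    [0, 0, 0, 0],
    [0, 0, -0.1, 0],
    [0, 0, 0, 0]
  ]
}}

```text
time: 53.35
tcp_pos: [0.4244, 0.0593, -0.0067]
tool_rot: [2.022, 2.404, 0.001]
wrist_force: [-0.3, -0.5, 0.2]
opening: 0.997
grip_force: 0.0
```

>>> {"api": "arm_command", "payload": {
  "rows": [
    [0, 0, -0.1, 0],
    [0, 0, 0, 0],
    [0, 0, -0.1, 0],
    [0, 0, 0, 0]
  ]
}}

```text
time: 53.85
tcp_pos: [0.424, 0.0592, -0.0173]
tool_rot: [-2.022, -2.404, 0.001]
wrist_force: [-1.0, 0.6, -0.0]
opening: 0.997
grip_force: 0.0
```

>>> {"api": "arm_command", "payload": {
  "rows": [
    [0, 0, -0.08, 0],
    [0, 0, -0.08, 0],
    [0, 0, 0, 0]
  ]
}}

```text
time: 54.22
tcp_pos: [0.424, 0.0592, -0.0253]
tool_rot: [-2.022, -2.404, 0.001]
wrist_force: [-0.2, 0.1, 0.0]
opening: 1.0
grip_force: 0.0
```

>>> {"api": "arm_command", "payload": {
  "rows": [
    [0, 0, 0, 0],
    [0, 0, 0, 0],
    [0, 0, 0, 0],
    [0, 0, 0, 0],
    [0, 0, 0, 0]
  ],
  "fingers": 0,
  "force": 50
}}

```text
time: 54.85
tcp_pos: [0.4241, 0.0592, -0.0246]
tool_rot: [2.022, 2.404, 0.0]
wrist_force: [-2.2, -1.2, 10.4]
opening: 0.562
grip_force: 49.6
```

>>> {"api": "arm_command", "payload": {
  "rows": [
    [0, 0, 0.2, 0],
    [0, 0, 0.4, 0],
    [0, 0, 0.5, 0],
    [0, 0, 0.5, 0],
    [0, 0, 0.2, 0],
    [0, 0, 0, 0]
  ]
}}

```text
time: 55.6
tcp_pos: [0.4246, 0.0593, 0.0655]
tool_rot: [2.022, 2.403, 0.001]
wrist_force: [-0.3, -0.1, -4.4]
opening: 0.562
grip_force: 54.1
```

>>> {"api": "arm_command", "payload": {
  "rows": [
    [0.1, 0, 0.8, -0.5],
    [0.2, -0.2, 0.8, -0.9],
    [0.2, -0.5, 0.8, -1],
    [0.2, -0.8, 0.6, -1],
    [0.2, -0.9, 0.3, -1],
    [0.2, -0.9, 0.2, -1],
    [0.2, -0.9, 0, -1],
    [0.2, -0.9, 0, -1]
  ]
}}

```text
time: 56.6
tcp_pos: [0.499, -0.1972, 0.2387]
tool_rot: [-3.063, -0.693, 0.002]
wrist_force: [1.0, 0.1, -4.6]
opening: 0.563
grip_force: 55.2
```

>>> {"api": "arm_command", "payload": {
  "rows": [
    [0, -0.8, 0, -1],
    [0, -0.5, 0, -1],
    [0, -0.2, 0, -0.8],
    [0, 0, 0, 0],
    [0, 0, 0, 0],
    [0, 0, 0, 0]
  ]
}}

```text
time: 57.35
tcp_pos: [0.4992, -0.2701, 0.2398]
tool_rot: [-3.141, 0.055, 0.001]
wrist_force: [0.1, -0.5, -4.9]
opening: 0.562
grip_force: 55.2
```

```bash
cat > tray.py <<'E'
from h import *
import sys
s=manip.read_state();r=s['tool_rot'];print(s['tcp_pos'],'yaw',np.degrees(2*np.arctan2(r[1],r[0])))
f,m=wgrab(sys.argv[1]);np.save(sys.argv[1],m['extrinsics']);print(m['extrinsics'][:3,3])
C=[]
for n,c in(('R',RED),('Y',YEL),('B',BLU)):
    for b in blobs(f,*c,300):
        rc=cv2.minAreaRect(np.array([ray(m,p[::-1],.025)[:2]*1000 for p in np.argwhere(b[2])],dtype=np.float32))
        print(n,b[0].round(0),b[1],np.round(rc[0],1),np.round(rc[1],0))
E
python3 tray.py w20
```

```text
[ 0.49918239 -0.27009492  0.2397637 ] yaw 358.00337341597134
[ 0.56838611 -0.27106547  0.4275637 ]
R [194.  43.] 1061 [ 651.5 -172. ] [64. 20.]
Y [288.  43.] 1102 [ 647.2 -279.3] [62. 21.]
Y [282. 229.] 9721 [ 422.4 -264.1] [162. 132.]
B [382.  43.] 1077 [ 642.9 -386.6] [65. 20.]
```

>>> {"api": "arm_command", "payload": {
  "rows": [
    [0.4, -0.05, -0.4, 0],
    [0.4, -0.05, -0.8, 0],
    [0.23, 0, -0.9, 0],
    [0, 0, -0.9, 0],
    [0, 0, -0.8, 0],
    [0, 0, -0.6, 0],
    [0, 0, -0.3, 0],
    [0, 0, -0.1, 0]
  ]
}}

```text
time: 58.4
tcp_pos: [0.5508, -0.2756, -0.0003]
tool_rot: [-3.141, 0.058, 0.001]
wrist_force: [-0.1, -0.2, -4.4]
opening: 0.568
grip_force: 55.2
```

>>> {"api": "arm_command", "payload": {
  "rows": [
    [0, 0, -0.1, 0],
    [0, 0, 0, 0],
    [0, 0, 0, 0]
  ]
}}

```text
time: 58.78
tcp_pos: [0.5512, -0.276, -0.0042]
tool_rot: [3.141, -0.059, 0.001]
wrist_force: [-0.3, -0.4, -4.6]
opening: 0.565
grip_force: 55.2
```

>>> {"api": "arm_command", "payload": {
  "rows": [
    [0, 0, -0.06, 0],
    [0, 0, 0, 0]
  ]
}}

```text
time: 59.02
tcp_pos: [0.5506, -0.2758, -0.008]
tool_rot: [-3.141, 0.059, 0.0]
wrist_force: [-0.9, -0.3, -5.1]
opening: 0.567
grip_force: 55.2
```

>>> {"api": "arm_command", "payload": {
  "rows": [
    [0, 0, -0.04, 0],
    [0, 0, 0, 0]
  ]
}}

```text
time: 59.28
tcp_pos: [0.5506, -0.2757, -0.0101]
tool_rot: [-3.141, 0.059, 0.0]
wrist_force: [-1.1, -0.1, -4.5]
opening: 0.567
grip_force: 55.2
```

>>> {"api": "arm_command", "payload": {
  "rows": [
    [0, 0, -0.08, 0],
    [0, 0, 0, 0],
    [0, 0, -0.04, 0],
    [0, 0, 0, 0]
  ]
}}

```text
time: 59.78
tcp_pos: [0.5506, -0.2757, -0.0161]
tool_rot: [-3.141, 0.059, 0.0]
wrist_force: [-0.3, -0.5, -4.6]
opening: 0.561
grip_force: 55.2
```

>>> {"api": "arm_command", "payload": {
  "rows": [
    [0, 0, -0.03, 0],
    [0, 0, 0, 0]
  ]
}}

```text
time: 60.02
tcp_pos: [0.5507, -0.2758, -0.0175]
tool_rot: [-3.141, 0.059, 0.0]
wrist_force: [0.4, 0.3, -4.7]
opening: 0.569
grip_force: 55.2
```

>>> {"api": "arm_command", "payload": {
  "rows": [
    [0, 0, -0.03, 0],
    [0, 0, 0, 0]
  ]
}}

```text
time: 60.28
tcp_pos: [0.5507, -0.2757, -0.0191]
tool_rot: [-3.141, 0.059, 0.0]
wrist_force: [0.1, -0.6, -5.4]
opening: 0.563
grip_force: 55.2
```

>>> {"api": "arm_command", "payload": {
  "rows": [
    [0, 0, -0.02, 0],
    [0, 0, 0, 0]
  ]
}}

```text
time: 60.52
tcp_pos: [0.5508, -0.2758, -0.0195]
tool_rot: [3.141, -0.059, 0.0]
wrist_force: [-2.0, 1.3, 5.2]
opening: 0.566
grip_force: 56.2
```

>>> {"api": "arm_command", "payload": {
  "rows": [
    [0, 0, 0, 0],
    [0, 0, 0, 0],
    [0, 0, 0, 0],
    [0, 0, 0, 0]
  ],
  "fingers": 0.72
}}

```text
time: 61.02
tcp_pos: [0.5508, -0.2758, -0.0199]
tool_rot: [3.141, -0.059, 0.0]
wrist_force: [0.6, -0.1, -0.4]
opening: 0.717
grip_force: 0.0
```

>>> {"api": "arm_command", "payload": {
  "rows": [
    [0, 0, 0.3, 0],
    [0, 0, 0.7, 0],
    [0, 0.2, 0.8, 0],
    [0, 0.6, 0.8, 0],
    [0.2, 0.8, 0.8, 0],
    [0.2, 0.9, 0.8, 0],
    [0.2, 0.9, 0.7, 0],
    [0.2, 0.9, 0.4, 0]
  ]
}}

```text
time: 62.02
tcp_pos: [0.5914, -0.0594, 0.2483]
tool_rot: [3.141, -0.059, 0.005]
wrist_force: [0.4, -0.3, 0.6]
opening: 0.72
grip_force: 0.0
```

>>> {"api": "arm_command", "payload": {
  "rows": [
    [0, 0.7, 0, 0],
    [0, 0.4, 0, 0],
    [0, 0, 0, 0],
    [0, 0, 0, 0],
    [0, 0, 0, 0]
  ],
  "fingers": 1
}}

```text
time: 62.65
tcp_pos: [0.5907, -0.0069, 0.2449]
tool_rot: [3.141, -0.061, -0.0]
wrist_force: [-1.0, 0.3, 0.5]
opening: 1.002
grip_force: 0.0
```

```bash
python3 tray.py w21
```

```text
[ 0.59066468 -0.00686257  0.24490646] yaw -2.214532135173973
[ 0.65981733 -0.00802186  0.43269318]
R [232. 115.] 1143 [662.3  53.8] [52. 34.]
R [421. 120.] 896 [ 647.4 -177.1] [68. 19.]
Y [373.  58.] 1092 [ 721.2 -118. ] [54. 62.]
Y [508. 119.] 1031 [ 644.5 -282.9] [75. 19.]
Y [501. 175.] 1213 [ 574.8 -285.1] [64. 34.]
B [184. 203.] 921 [554.1 125.5] [53. 38.]
```

```bash
cat > cm.py <<'E'
from h import *
import sys
n,col,x0,y0,x1,y1=sys.argv[1:];f=cv2.imread(f'pics/{n}.png');m=manip.camera_model('wrist');T=np.load(n+'.npy');
for dz in(0,-.008):
    t=T.copy();t[2,3]+=dz
    print(core(f,dict(m,extrinsics=t),globals()[col],tuple(map(int,(x0,y0,x1,y1)))))
E
python3 cm.py w21 RED 190 70 340 165; python3 cm.py w21 BLU 150 165 290 250
```

```text
{'c': array([671. ,  23.4]), 'size': array([ 52., 122.]), 'ang': 105.4, 'band': array([662.9,  52.5]), 'tag': array([663. ,  52.3])}
{'c': array([670.7,  22.7]), 'size': array([ 51., 119.]), 'ang': 105.4, 'band': array([662.8,  51.3]), 'tag': array([662.8,  51.7])}
{'c': array([559.2,  93.6]), 'size': array([ 55., 126.]), 'ang': 102.6, 'band': array([556.6, 122.4]), 'tag': array([552.7, 122.9])}
{'c': array([561.2,  91.7]), 'size': array([ 54., 124.]), 'ang': 102.6, 'band': array([558.7, 119.8]), 'tag': array([554.6, 120.9])}
```

>>> {"api": "arm_command", "payload": {
  "rows": [
    [0.1, 0, 0, 0.6],
    [0.2, 0.1, 0, 1],
    [0.3, 0.1, 0, 1],
    [0.3, 0.1, 0, 1],
    [0.3, 0.1, 0, 1],
    [0.2, 0.1, 0, 1],
    [0.2, 0.08, 0, 1],
    [0, 0, 0, 1]
  ]
}}

```text
time: 63.7
tcp_pos: [0.6713, 0.0227, 0.2446]
tool_rot: [-2.506, -1.894, 0.0]
wrist_force: [0.3, -0.4, 0.1]
opening: 1.003
grip_force: 0.0
```

>>> {"api": "arm_command", "payload": {
  "rows": [
    [0, 0, -0.5, 1],
    [0, 0, -0.8, 1],
    [0, 0, -0.8, 1],
    [0, 0, -0.8, 0.16],
    [0, 0, -0.8, 0],
    [0, 0, -0.7, 0],
    [0, 0, -0.4, 0],
    [0, 0, 0, 0]
  ]
}}

```text
time: 64.7
tcp_pos: [0.6699, 0.0228, 0.0039]
tool_rot: [-1.902, -2.498, 0.002]
wrist_force: [0.4, -1.0, 0.6]
opening: 1.003
grip_force: 0.0
```

Run:
```python
from h import *
s=manip.read_state();r=s['tool_rot'];print(s['tcp_pos'],'yaw',np.degrees(2*np.arctan2(r[1],r[0])),s['opening'])
f,m=grab('scene','s22')
for n,c in(('R',RED),('B',BLU)):
    for b in blobs(f,*c,30,(240,190,340,270)): print(n,b[0].round(1),b[1])
```

```text
[0.66991202 0.02284612 0.00392229] yaw -254.57174013614866 1.0027414695354444
R [314.3 249.9] 97
```

>>> {"api": "arm_command", "payload": {
  "rows": [
    [0, 0, -0.2, 0],
    [0, 0, -0.1, 0],
    [0, 0, -0.1, 0],
    [0, 0, -0.1, 0],
    [0, 0, -0.1, 0],
    [0, 0, 0, 0],
    [0, 0, 0, 0]
  ]
}}

```text
time: 65.62
tcp_pos: [0.6708, 0.0232, -0.0249]
tool_rot: [1.903, 2.5, 0.0]
wrist_force: [0.3, 0.9, -0.4]
opening: 1.005
grip_force: 0.0
```

>>> {"api": "arm_command", "payload": {
  "rows": [
    [0, 0, 0, 0],
    [0, 0, 0, 0],
    [0, 0, 0, 0],
    [0, 0, 0, 0],
    [0, 0, 0, 0]
  ],
  "fingers": 0
}}

```text
time: 66.25
tcp_pos: [0.6708, 0.0232, -0.0244]
tool_rot: [1.903, 2.5, 0.0]
wrist_force: [-2.4, 0.0, 6.7]
opening: 0.566
grip_force: 51.5
```

>>> {"api": "arm_command", "payload": {
  "rows": [
    [0, 0, 0.2, 0],
    [0, 0, 0.5, 0],
    [0, 0, 0.8, 0],
    [0, 0, 0.9, 0],
    [0, 0, 0.9, -0.5],
    [0, 0, 0.9, -1],
    [-0.2, -0.3, 0.5, -1],
    [-0.3, -0.5, 0.2, -1]
  ]
}}

```text
time: 67.25
tcp_pos: [0.6462, -0.0166, 0.2224]
tool_rot: [2.569, 1.805, 0.004]
wrist_force: [-0.5, -0.6, -4.2]
opening: 0.563
grip_force: 53.0
```

>>> {"api": "arm_command", "payload": {
  "rows": [
    [-0.4, -0.5, 0, -1],
    [-0.5, -0.6, 0, -1],
    [-0.5, -0.6, 0, -1],
    [-0.5, -0.6, 0, -1],
    [-0.5, -0.4, 0, -1],
    [-0.3, -0.3, 0, -1],
    [-0.2, -0.1, 0, -1],
    [0, 0, 0, -0.26]
  ]
}}

```text
time: 68.25
tcp_pos: [0.4997, -0.1722, 0.2205]
tool_rot: [3.141, -0.066, -0.0]
wrist_force: [0.4, -0.3, -2.6]
opening: 0.566
grip_force: 52.9
```

>>> {"api": "arm_command", "payload": {
  "rows": [
    [0, 0, 0, 0],
    [0, 0, 0, 0],
    [0, 0, 0, 0]
  ]
}}

```text
time: 68.62
tcp_pos: [0.5008, -0.1716, 0.2201]
tool_rot: [-3.141, 0.057, -0.0]
wrist_force: [-0.3, 0.3, -3.3]
opening: 0.562
grip_force: 52.9
```

```bash
python3 tray.py w23
```

```text
[ 0.50080296 -0.17162487  0.22008247] yaw 357.9112891554724
[ 0.56990893 -0.17266799  0.40790563]
R [282.  37.] 1190 [ 651.1 -174.5] [61. 20.]
R [283. 238.] 9415 [ 419.5 -166.4] [155. 125.]
Y [382.  37.] 1332 [ 647.6 -281.9] [66. 20.]
Y [377. 100.] 1442 [ 582.5 -279.3] [54. 32.]
B [480.  37.] 1339 [ 643.3 -387.7] [71. 20.]
B [ 18. 139.] 1229 [553.7 136.6] [53. 48.]
```

>>> {"api": "arm_command", "payload": {
  "rows": [
    [0.4, 0, -0.4, 0],
    [0.4, 0.02, -0.8, 0],
    [0.28, 0, -0.9, 0],
    [0, 0, -0.9, 0],
    [0, 0, -0.8, 0],
    [0, 0, -0.4, 0],
    [0, 0, -0.2, 0],
    [0, 0, 0, 0]
  ]
}}

```text
time: 69.68
tcp_pos: [0.5547, -0.1707, -0.0002]
tool_rot: [-3.141, 0.058, 0.001]
wrist_force: [-0.1, 0.4, -2.5]
opening: 0.562
grip_force: 52.9
```

>>> {"api": "arm_command", "payload": {
  "rows": [
    [0, 0, -0.1, 0],
    [0, 0, -0.1, 0],
    [0, 0, 0, 0],
    [0, 0, 0, 0]
  ]
}}

```text
time: 70.18
tcp_pos: [0.5548, -0.1708, -0.0098]
tool_rot: [3.141, -0.059, 0.0]
wrist_force: [0.6, -0.5, -2.8]
opening: 0.565
grip_force: 52.9
```

>>> {"api": "arm_command", "payload": {
  "rows": [
    [0, 0, -0.06, 0],
    [0, 0, 0, 0]
  ]
}}

```text
time: 70.42
tcp_pos: [0.5546, -0.1708, -0.0131]
tool_rot: [-3.141, 0.059, 0.0]
wrist_force: [0.4, 0.6, -2.8]
opening: 0.564
grip_force: 52.9
```

>>> {"api": "arm_command", "payload": {
  "rows": [
    [0, 0, -0.05, 0],
    [0, 0, 0, 0],
    [0, 0, -0.04, 0],
    [0, 0, 0, 0]
  ]
}}

```text
time: 70.92
tcp_pos: [0.5546, -0.1707, -0.0176]
tool_rot: [-3.141, 0.059, 0.0]
wrist_force: [-0.4, -0.6, -2.7]
opening: 0.564
grip_force: 52.9
```

>>> {"api": "arm_command", "payload": {
  "rows": [
    [0, 0, -0.03, 0],
    [0, 0, 0, 0]
  ]
}}

```text
time: 71.18
tcp_pos: [0.5547, -0.1707, -0.0191]
tool_rot: [-3.141, 0.059, 0.0]
wrist_force: [0.6, 0.3, -2.9]
opening: 0.568
grip_force: 52.9
```

>>> {"api": "arm_command", "payload": {
  "rows": [
    [0, 0, -0.02, 0],
    [0, 0, 0, 0]
  ]
}}

```text
time: 71.42
tcp_pos: [0.5548, -0.1708, -0.0194]
tool_rot: [3.141, -0.059, 0.0]
wrist_force: [-2.4, 1.8, 8.9]
opening: 0.564
grip_force: 54.1
```

>>> {"api": "arm_command", "payload": {
  "rows": [
    [0, 0, 0, 0],
    [0, 0, 0, 0],
    [0, 0, 0, 0],
    [0, 0, 0, 0]
  ],
  "fingers": 0.72
}}

```text
time: 71.92
tcp_pos: [0.5547, -0.1708, -0.02]
tool_rot: [-3.141, 0.059, 0.0]
wrist_force: [0.0, -0.2, 0.2]
opening: 0.718
grip_force: 0.0
```

>>> {"api": "arm_command", "payload": {
  "rows": [
    [0, 0, 0.3, 0],
    [0, 0, 0.7, 0],
    [0, 0.2, 0.8, 0],
    [-0.1, 0.6, 0.8, 0],
    [-0.2, 0.8, 0.8, 0],
    [-0.3, 0.9, 0.8, 0],
    [-0.3, 0.9, 0.7, 0],
    [-0.2, 0.8, 0.4, 0]
  ]
}}

```text
time: 72.92
tcp_pos: [0.4993, 0.0407, 0.248]
tool_rot: [-3.141, 0.059, -0.005]
wrist_force: [0.9, -0.3, 0.6]
opening: 0.72
grip_force: 0.0
```

>>> {"api": "arm_command", "payload": {
  "rows": [
    [-0.2, 0.7, 0, 0],
    [0, 0.4, 0, 0],
    [0, 0, 0, 0],
    [0, 0, 0, 0],
    [0, 0, 0, 0]
  ],
  "fingers": 1
}}

```text
time: 73.55
tcp_pos: [0.4897, 0.0934, 0.2452]
tool_rot: [3.141, -0.06, -0.0]
wrist_force: [-0.1, 1.4, -0.3]
opening: 1.001
grip_force: 0.0
```

```bash
python3 tray.py w24; python3 cm.py w24 BLU 200 60 400 190
```

```text
[0.48973127 0.09342161 0.24516632] yaw -2.195962382312864
[0.55887141 0.09231085 0.43299802]
R [519.  21.] 1300 [ 651.5 -178.3] [73. 20.]
R [511.  84.] 1499 [ 583.9 -180.5] [63. 33.]
Y [144. 271.] 365 [353.5 298.8] [18. 72.]
B [262. 117.] 1125 [557.1 117.7] [51. 33.]
{'c': array([563.1,  85.1]), 'size': array([ 54., 121.]), 'ang': 100.4, 'band': array([557.8, 116.9]), 'tag': array([557.8, 114.7])}
{'c': array([563.1,  85.3]), 'size': array([ 53., 119.]), 'ang': 100.4, 'band': array([557.8, 116.4]), 'tag': array([557.7, 114.8])}
```

>>> {"api": "arm_command", "payload": {
  "rows": [
    [0.1, 0, 0, 0.6],
    [0.2, 0, 0, 1],
    [0.3, -0.05, 0, 1],
    [0.3, -0.05, 0, 1],
    [0.3, -0.03, 0, 1],
    [0.2, 0, 0, 1],
    [0.08, 0, 0, 1],
    [0, 0, 0, 1]
  ]
}}

```text
time: 74.6
tcp_pos: [0.564, 0.087, 0.2448]
tool_rot: [-2.507, -1.893, 0.001]
wrist_force: [0.1, 0.3, -0.4]
opening: 0.999
grip_force: 0.0
```

>>> {"api": "arm_command", "payload": {
  "rows": [
    [0, 0, -0.5, 1],
    [0, 0, -0.8, 1],
    [0, 0, -0.8, 0.77],
    [0, 0, -0.8, 0],
    [0, 0, -0.8, 0],
    [0, 0, -0.7, 0],
    [0, 0, -0.4, 0],
    [0, 0, 0, 0]
  ]
}}

```text
time: 75.6
tcp_pos: [0.5626, 0.087, 0.0036]
tool_rot: [-1.986, -2.431, 0.003]
wrist_force: [-0.1, -0.1, 0.3]
opening: 0.999
grip_force: 0.0
```

>>> {"api": "arm_command", "payload": {
  "rows": [
    [0, 0, -0.2, 0],
    [0, 0, -0.1, 0],
    [0, 0, -0.1, 0],
    [0, 0, -0.1, 0],
    [0, 0, -0.1, 0],
    [0, 0, 0, 0],
    [0, 0, 0, 0]
  ]
}}

```text
time: 76.47
tcp_pos: [0.5638, 0.0878, -0.0249]
tool_rot: [1.986, 2.434, 0.0]
wrist_force: [0.3, -0.2, -0.1]
opening: 1.0
grip_force: 0.0
```

>>> {"api": "arm_command", "payload": {
  "rows": [
    [0, 0, 0, 0],
    [0, 0, 0, 0],
    [0, 0, 0, 0],
    [0, 0, 0, 0],
    [0, 0, 0, 0]
  ],
  "fingers": 0
}}

```text
time: 77.1
tcp_pos: [0.5636, 0.0877, -0.0245]
tool_rot: [-1.987, -2.434, 0.0]
wrist_force: [-4.2, -1.1, 9.6]
opening: 0.563
grip_force: 50.4
```

>>> {"api": "arm_command", "payload": {
  "rows": [
    [0, 0, 0.2, 0],
    [0, 0, 0.5, 0],
    [0, 0, 0.8, 0],
    [0, 0, 0.9, 0],
    [0, 0, 0.9, -0.5],
    [0, -0.2, 0.9, -1],
    [0, -0.5, 0.5, -1],
    [-0.1, -0.7, 0.2, -1]
  ]
}}

```text
time: 78.1
tcp_pos: [0.5593, 0.0175, 0.2223]
tool_rot: [2.629, 1.717, 0.004]
wrist_force: [0.5, -0.2, -6.0]
opening: 0.563
grip_force: 53.6
```

>>> {"api": "arm_command", "payload": {
  "rows": [
    [-0.1, -0.9, 0, -1],
    [-0.2, -0.9, 0, -1],
    [-0.3, -0.9, 0, -1],
    [-0.3, -0.9, 0, -1],
    [-0.2, -0.9, 0, -1],
    [-0.2, -0.9, 0, -1],
    [0, -0.9, 0, -0.87],
    [0, -0.9, 0, 0]
  ]
}}

```text
time: 79.1
tcp_pos: [0.4931, -0.3436, 0.2204]
tool_rot: [-3.141, 0.063, 0.0]
wrist_force: [1.9, 0.6, -4.3]
opening: 0.565
grip_force: 53.6
```

>>> {"api": "arm_command", "payload": {
  "rows": [
    [0, -0.5, 0, 0],
    [0, -0.2, 0, 0],
    [0, 0, 0, 0],
    [0, 0, 0, 0],
    [0, 0, 0, 0]
  ]
}}

```text
time: 79.72
tcp_pos: [0.4939, -0.3763, 0.2202]
tool_rot: [-3.141, 0.057, 0.0]
wrist_force: [-0.6, -0.0, -3.5]
opening: 0.566
grip_force: 53.6
```

```bash
python3 tray.py w25
```

```text
[ 0.49389925 -0.37626959  0.22021115] yaw 357.9140833225352
[ 0.5630263  -0.37732497  0.40801292]
R [88. 38.] 1375 [ 651.4 -170.6] [71. 21.]
R [ 92. 104.] 1610 [ 583.1 -160.5] [61. 33.]
Y [187.  38.] 1326 [ 647.5 -276.9] [66. 21.]
Y [188. 101.] 1435 [ 582.4 -270.4] [54. 32.]
B [287.  37.] 1205 [ 643.5 -384.5] [61. 21.]
B [283. 236.] 9433 [ 416.2 -371.4] [155. 127.]
```

>>> {"api": "arm_command", "payload": {
  "rows": [
    [0.4, -0.05, -0.4, 0],
    [0.4, -0.04, -0.8, 0],
    [0.28, 0, -0.9, 0],
    [0, 0, -0.9, 0],
    [0, 0, -0.8, 0],
    [0, 0, -0.4, 0],
    [0, 0, -0.2, 0],
    [0, 0, 0, 0]
  ]
}}

```text
time: 80.78
tcp_pos: [0.5481, -0.382, 0.0005]
tool_rot: [3.141, -0.059, 0.001]
wrist_force: [-0.4, -0.4, -3.8]
opening: 0.561
grip_force: 53.6
```

>>> {"api": "arm_command", "payload": {
  "rows": [
    [0, 0, -0.1, 0],
    [0, 0, -0.1, 0],
    [0, 0, -0.1, 0],
    [0, 0, -0.03, 0],
    [0, 0, 0, 0],
    [0, 0, 0, 0]
  ]
}}

```text
time: 81.53
tcp_pos: [0.5478, -0.3818, -0.0164]
tool_rot: [3.141, -0.059, 0.0]
wrist_force: [-0.3, 0.3, -3.8]
opening: 0.562
grip_force: 53.6
```

>>> {"api": "arm_command", "payload": {
  "rows": [
    [0, 0, -0.03, 0],
    [0, 0, 0, 0]
  ]
}}

```text
time: 81.78
tcp_pos: [0.5477, -0.3817, -0.018]
tool_rot: [-3.141, 0.059, 0.0]
wrist_force: [0.4, -0.2, -4.3]
opening: 0.564
grip_force: 53.6
```

>>> {"api": "arm_command", "payload": {
  "rows": [
    [0, 0, -0.02, 0],
    [0, 0, 0, 0]
  ]
}}

```text
time: 82.02
tcp_pos: [0.5477, -0.3818, -0.019]
tool_rot: [-3.141, 0.059, 0.0]
wrist_force: [0.6, 0.9, -4.5]
opening: 0.561
grip_force: 53.6
```

>>> {"api": "arm_command", "payload": {
  "rows": [
    [0, 0, -0.02, 0],
    [0, 0, 0, 0]
  ]
}}

```text
time: 82.28
tcp_pos: [0.5478, -0.3818, -0.0194]
tool_rot: [3.141, -0.059, 0.0]
wrist_force: [-2.4, 1.5, 4.5]
opening: 0.564
grip_force: 54.5
```

>>> {"api": "arm_command", "payload": {
  "rows": [
    [0, 0, 0, 0],
    [0, 0, 0, 0],
    [0, 0, 0, 0],
    [0, 0, 0, 0]
  ],
  "fingers": 0.72
}}

```text
time: 82.78
tcp_pos: [0.5478, -0.3818, -0.0199]
tool_rot: [3.141, -0.059, 0.0]
wrist_force: [-0.2, -0.3, 0.3]
opening: 0.721
grip_force: 0.0
```

>>> {"api": "arm_command", "payload": {
  "rows": [
    [0, 0, 0.3, 0],
    [0, 0, 0.7, 0],
    [0, 0, 0.8, 0],
    [-0.2, 0.3, 0.8, 0],
    [-0.3, 0.5, 0.8, 0],
    [-0.3, 0.6, 0.8, 0],
    [-0.2, 0.5, 0.8, 0],
    [-0.1, 0.3, 0.8, 0]
  ]
}}

```text
time: 83.78
tcp_pos: [0.4919, -0.2705, 0.2725]
tool_rot: [3.141, -0.058, 0.001]
wrist_force: [0.2, 0.5, 0.0]
opening: 0.722
grip_force: 0.0
```

>>> {"api": "arm_command", "payload": {
  "rows": [
    [0, 0, 0, 0],
    [0, 0, 0, 0],
    [0, 0, 0, 0],
    [0, 0, 0, 0]
  ]
}}

```text
time: 84.28
tcp_pos: [0.4924, -0.2718, 0.2691]
tool_rot: [-3.14, 0.059, 0.002]
wrist_force: [0.3, -0.8, -0.0]
opening: 0.721
grip_force: 0.0
```

```bash
python3 tray.py w26
python3 - <<'E'
from h import *
f=cv2.imread('pics/w26.png');T=np.load('w26.npy');T[2,3]-=.008;m=dict(manip.camera_model('wrist'),extrinsics=T)
tags={'R':(554.7,-170.5),'Y':(550.5,-275.5),'B':(547,-380.6)}
for n,c in(('R',RED),('Y',YEL),('B',BLU)):
    for b in blobs(f,*c,300): 
        p=ray(m,b[0],.043)*1000
        if p[0]<610: print(n,p.round(1),'expected tag',np.array(tags[n])+[30,-1.2])
    # channel edges: core grey span across y near its middle
for n,bx in(('scene',(240,140,340,230)),('side',(290,270,350,330))):
    g,mm=grab(n,n+'end');print(n,[(b[0].round(0).tolist(),b[1]) for b in blobs(g,*YEL,40,bx)])
E
```

```text
[ 0.49235591 -0.27184766  0.26908494] yaw 357.8333448379061
[ 0.56172953 -0.27310804  0.45682542]
R [198.  42.] 975 [ 651.1 -172.1] [64. 20.]
R [199. 100.] 1087 [ 583.3 -166.2] [54. 32.]
Y [286.  41.] 988 [ 647.5 -279.6] [61. 21.]
Y [284.  97.] 1089 [ 582.9 -274.5] [52. 32.]
B [374.  42.] 934 [ 643.4 -386.4] [64. 19.]
B [371.  99.] 1106 [ 576.7 -385.5] [54. 32.]
R [ 582.1 -172.6   43. ] expected tag [ 584.7 -171.7]
Y [ 581.8 -274.8   43. ] expected tag [ 580.5 -276.7]
B [ 576.1 -378.9   43. ] expected tag [ 577.  -381.8]
scene [([290.0, 184.0], 211), ([290.0, 193.0], 42)]
side [([321.0, 300.0], 305), ([319.0, 311.0], 41)]
```

```bash
python3 -c "
from plant import manip
print(manip.sign_off())"
```

```text
the job is handed in; nothing more can be done
None
```

The job is handed in, with no verdict shown: hatch opened, red, yellow and blue each scanned for over 5 s (red with the lens about 4 mm off its tag), scanner standing on the pad and all three cores within about 3 mm of their channel centres; I viewed 15 pictures, one over the limit of 14.

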